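# Carry a wheeled axle level into the bearing cradle

## Robot

A 6-joint arm with a two-finger parallel gripper is mounted at the origin on the work surface. World frame = base frame: x ahead of the robot, y to its left, z up, the work surface at z = 0. Lengths are in mm, angles in rad, forces in N, time in s.
With the tool pointing down it reaches from about 350 to 775 mm from the base axis. Payload 7.3 kg.
Tool frame: the origin (TCP) lies midway between the tips of the shut fingers; the grasp point (between the pads) lies 19 mm behind it (bot.grip_depth is the distance from the TCP to the grasp point, in mm); z points along the fingers, x is the direction in which the jaws open and shut, and the axes are right-handed (so a half turn about z gives the same grasp; the last joint's range is limited). The gripper opens to 92 mm and grips with 3 to 60 N. Pads are 19 mm wide; open, the fingers measure 130 mm over their backs; the gripper's body (75 mm by 190 mm) begins 47 mm behind the grasp point.
Start: joints at [1.046, 0.342, 1.524, -0, 1.275, -0.146], TCP at [194.136, 487.81, 202.741] pointing down, gripper open.
Joint ranges: [-2.53, 2.53], [-0.77, 2.02], [0.04, 2.7], [-1, 4.14], [0.28, 2.66], [-3.11, 3.11]. Speed limits (rad/s): [2.57, 2.57, 3.14, 3.14, 3.14, 3.14].

## Interface

Orientations are given as [roll, pitch, yaw] about the fixed x, y, z axes, in that order (R = Rz(yaw) Ry(pitch) Rx(roll)).
In Python, from plant import bot gives the robot as it stands. The module is installed in compiled form; this text tells all that it offers.
- The arm moves only by the shell command python3 -m inch 'ROWS'. ROWS is JSON, a list that holds one entry, the list of rows, each a list of 7 numbers: the shift along the tool's x, y, z each as a share of 0.2 m, from -1 to 1, then the turn, a rotation vector about the tool's x, y, z each as a share of 45 degrees, from -1 to 1, then the closure, from -1 (fully open) to 1 (shut), so that 0 is half open. A call has exactly 10 rows; each row is the pose to reach, as a shift and turn from the pose commanded when the call began, along the tool's axes at that moment; what a row does not reach only later rows make up. A row lasts 1/8 s, in which the tool goes at most 62.5 mm and 10.7 degrees, less where a joint would pass 70% of its speed; a pose out of reach is approached as far as the arm can. A call with a number of a shift or a turn outside -1 to 1 is refused whole. A call with a gripper value outside its range is refused whole. The fingers move at their own pace and stop on an object; the grip force is fixed at half the most. Time passes only in rows, so rows that repeat a pose let the fingers close, or fill a call up. It gives the time, the measured TCP pose, the force and the opening at its end, in the units of the state.
- bot.get_obs(): the state, without advancing time (a new reading comes with each control period).
- bot.capture(name): name is "scene" or "top" or "wrist"; returns the picture (420x560x3 uint8, red, green, blue); there is no depth.
- bot.camera_params(name): a dict with "fx", "fy", "cx", "cy" (pixels), "k1" (the pictures are not rectified: a ray, as slopes to the right and down, at radius r is drawn at 1 + k1 r^2 times it, then the intrinsics apply), "R" (3x3) and "t" (3): a world point X has camera coordinates R X + t; the wrist camera has in their place "T_tool_cam" (4x4, takes a point from camera to tool coordinates, whose origin is the TCP and whose axes are the tool frame's). Camera axes: x right, y down, z forward; pixel columns grow to the right and rows downward; lengths in mm; the calibration is good to about 2 mm. A picture is of the moment at which its call begins: read the wrist's pose just before it. camera_params takes no time and is no camera call.
- bot.close_job(): hands the job in, once; it reports no verdict.
The state is a dict: "time": time; "joint_positions": joint angles; "dq": joint speeds; "tau": joint torques, N m; "tool_pos": TCP position; "tcp_rot": TCP orientation; "contact_force": force on the tool from outside, world axes, zero at the start; "moment": the same for the moment, N m; "grip_width": finger opening in mm.
Only numpy, scipy, OpenCV 4.12 (cv2) and the standard library are available. Lean on these libraries where they do the work, as an engineer would, in place of code of your own. Each camera call takes 0.05 s, during which the arm holds its last target.

## Task

Pick the trolley axle up off the grey V-rests at its balance point, so that it hangs level although the wheel makes one end heavy, and carry it over level. Lower it gently, without dropping it, into both V-saddles of the blue assembly cradle with its wheel centred over the yellow band, let go, and then push the red keeper flap right down over the axle. Leave the bottle, the spare wheel and the tools on the bench where they are.

Things in the scene. Friction and masses are not known exactly. Their poses are not given: they have to be found in the camera images.
- axle: Trolley axle: straight steel tube, 20 mm diameter, 330 mm long, with a dark rubber wheel near one end. Origin: on the tube's axis at mid-length; x along the tube towards the wheel (centre at x = +115 mm), which starts away from the robot; it may lie rolled about x. Tube about 0.24 kg, wheel about 0.28 kg: it balances at x = +62 mm (53 mm from the wheel's centre); hold it within 20 mm of there.
- axle_wheel (a point): Centre of the wheel on the axle (axle x = +115 mm). Wheel 75 mm in diameter, 26 mm wide (30 mm at the grey hub); 37 mm of bare tube stick out beyond it. The axle's masses may be 15 percent more or less, both alike.
- stand: Fixed start stand: dark steel plate 350 x 100 x 8 mm, two grey plastic V-rests 14 mm thick, open at the top, at x = -110 and +147 mm, nothing between them. Origin: under the plate's centre, on the bench; x along the axle to its wheel end. The axle lies in it level, its axis 55 mm above the bench, its middle within 3 mm of the plate's centre. Left or right of the robot.
- cradle: Fixed cradle: blue plate 360 x 110 x 8 mm, two aluminium V-saddles 14 mm thick at x = -110 and +147 mm, mouth 41 mm wide, tops 71 mm above the bench. Origin: under the plate's centre, on the bench; x to the wheel end (away from the robot), z up. A seated axle lies along x, its axis 65 mm above the bench. Yellow band 34 mm wide at x = +115 mm: wheel goes there, axle's middle then at x = 0.
- keeper (a joint): Angle (rad) of the red keeper flap on the cradle: 0 shut, flat over the axle at the saddle x = -110 mm, 1.5 mm above the tube; grows as it opens, 1.57 upright, more leans out to the cradle's -y side; limit 2.1. Starts open, 1.45 to 2.0. Stiff hinge (0.025 N m, under 1 N at the tip): stays where it is left, must be pushed all the way down.
- keeper_tip (a point): Middle of the free end of the keeper flap, a red plate 24 mm wide (along cradle x), 70 mm long, 6 mm thick. It turns about a line along the cradle's x axis at cradle x = -110 mm, y = -36 mm, z = 79.5 mm; shut, the free end is at cradle y = +34 mm and its top face at z = 82.5 mm.
- bottle: Bystander, to be left alone: small red thread-locking bottle with a black cap, 32 mm across, 85 mm tall. Origin: centre of its underside.
- spare_wheel: Bystander, to be left alone: a spare 75 mm trolley wheel lying flat, 26 mm thick. Origin: centre of its underside.
- wrench: Bystander, to be left alone: steel wrench lying flat on the left side of the bench. Origin: centre of its underside.
- screwdriver: Bystander, to be left alone: screwdriver lying on the right side of the bench. Origin: centre of its underside.

How it is judged:
By the outcome, as a careful person would: the job done as asked, in the order asked, and still so for the second after the job is handed in, with the robot touching nothing.
It also fails if it takes over 64 s, if anything falls off the work surface, if the arm or the gripper's body presses on something with over 40 N, if the wrist force passes 120 N, or if a joint passes its speed limit or range.

## Working session

There is one attempt and no reset: what is moved stays moved. The work goes in short steps, Python scripts to look and compute and a shell command to move; the robot and the scene stay as the last step left them, time stands still between calls to the robot, and variables do not carry over. Pictures are saved under pics/ and viewed, and the job is handed in when it is done.

```bash
mkdir -p pics; cat > h.py <<'E'
import numpy as np, cv2
from plant import bot
def cap(name,fn):
    im=bot.capture(name); cv2.imwrite('pics/'+fn+'.png',im[:,:,::-1]); return im
def ray(name,u,v):
    p=bot.camera_params(name); d=np.array([(u-p['cx'])/p['fx'],(v-p['cy'])/p['fy']]); s=d.copy()
    for _ in range(20): s=d/(1+p['k1']*(s@s))
    R=np.array(p['R']);t=np.array(p['t']); return -R.T@t, R.T@np.array([s[0],s[1],1.])
def onz(name,u,v,z):
    o,d=ray(name,u,v); return o+d*(z-o[2])/d[2]
def proj(name,X):
    p=bot.camera_params(name); c=np.array(p['R'])@np.array(X)+np.array(p['t']); s=c[:2]/c[2]; s=s*(1+p['k1']*(s@s))
    return s*[p['fx'],p['fy']]+[p['cx'],p['cy']]
E
python3 - <<'E'
from h import *
np.set_printoptions(precision=3,suppress=True)
print(bot.get_obs())
for n in('scene','top'): cap(n,n+'0'); print(bot.camera_params(n))
print(bot.camera_params('wrist'))
E
```

```text
{'time': 0.0, 'joint_positions': array([ 1.046,  0.343,  1.525, -0.   ,  1.275, -0.146]), 'dq': array([-0.001,  0.   ,  0.002,  0.   ,  0.002, -0.001]), 'tau': array([  0.   , -43.125, -24.422,   0.072,   0.056,  -0.   ]), 'tool_pos': array([193.897, 487.4  , 202.048]), 'tcp_rot': array([-3.141,  0.002,  1.192]), 'contact_force': array([ 0.372, -0.335, -0.352]), 'moment': array([-0.004, -0.008,  0.063]), 'grip_width': 92.01371311762232}
{'fx': 468.83109356118763, 'fy': 468.83109356118763, 'cx': 278.82425508523426, 'cy': 201.80613115882883, 'k1': 0.023893170328382136, 'R': array([[ 0.83 ,  0.558,  0.002],
       [ 0.45 , -0.668, -0.594],
       [-0.33 ,  0.493, -0.805]]), 't': array([-482.395, -215.926, 1492.577])}
{'fx': 413.29045250211544, 'fy': 413.29045250211544, 'cx': 286.5182504495537, 'cy': 209.1957302338721, 'k1': -0.005474321336665712, 'R': array([[ 0.007, -1.   ,  0.003],
       [-0.991, -0.007, -0.134],
       [ 0.134, -0.002, -0.991]]), 't': array([ -23.13 ,  613.261, 1070.653])}
{'fx': 311.1882940799424, 'fy': 311.1882940799424, 'cx': 274.2011069023797, 'cy': 211.52241132733792, 'k1': 0.01539771241437668, 'T_tool_cam': array([[   1.   ,    0.001,    0.002,    0.45 ],
       [  -0.001,    0.953,    0.304,  -82.609],
       [  -0.001,   -0.304,    0.953, -181.8  ],
       [   0.   ,    0.   ,    0.   ,    1.   ]])}
```

View pics/top0.png

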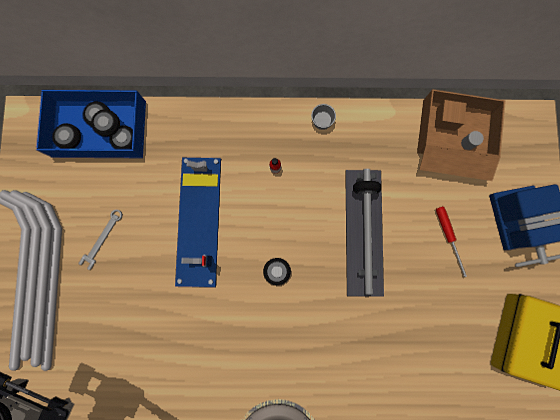

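View pics/scene0.png

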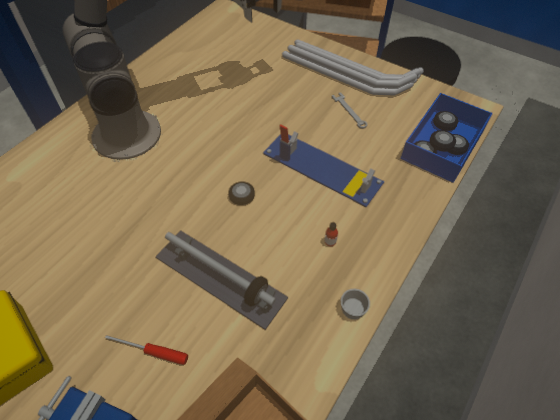

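The top view shows the stand at about (365,233) on the right, with the wheel at (367,187). The cradle is at about (198,222) with its yellow band at (200,180) and the red keeper at (205,261). The bottle (275,165) and spare wheel (277,271) lie between them. Next I'll measure.

```bash
cat > m.py <<'E'
from h import *
np.set_printoptions(precision=1,suppress=True)
for n in('top','scene'):
    im=cv2.imread('pics/%s0.png'%n); hsv=cv2.cvtColor(im,cv2.COLOR_BGR2HSV); H,S,V=cv2.split(hsv)
    def comps(m,lo,what,k=True):
        m=m.astype(np.uint8)*255
        if k: m=cv2.morphologyEx(m,cv2.MORPH_OPEN,np.ones((3,3)))
        nn,l,st,c=cv2.connectedComponentsWithStats(m)
        for i in range(1,nn):
            if st[i,4]>lo: print(n,what,st[i],c[i])
        return l
    comps((H>105)&(H<130)&(S>120)&(V>50),300,'blue')
    comps((H>22)&(H<33)&(S>180)&(V>120),100,'yellow')
    comps(((H<6)|(H>174))&(S>150)&(V>80),5,'red',False)
    comps((S<60)&(V>55)&(V<110),600,'dark')
    comps((V<45),60,'black')
    comps((S<40)&(V>110),60,'light')
E
python3 m.py
python3 - <<'E'
import cv2
a=cv2.imread('pics/top0.png')
x=cv2.resize(a[150:305,160:230],None,fx=3.8,fy=3.8,interpolation=2);y=cv2.resize(a[150:305,330:400],None,fx=3.8,fy=3.8,interpolation=2)
import numpy as np
cv2.imwrite('pics/c0.png',np.hstack([x,y]))
a=cv2.imread('pics/scene0.png')
cv2.imwrite('pics/c1.png',cv2.resize(a[110:330,150:390],None,fx=2.7,fy=2.7,interpolation=2))
E
```

```text
top blue [  45   90   92   61 2715] [ 92.5 114.5]
top blue [ 38 144 103  14 616] [ 87.3 152.9]
top blue [ 494  185   66   33 1267] [534.9 199.5]
top blue [ 176  186   43  101 3617] [197.3 233.7]
top blue [528 224  32  23 526] [544.1 235. ]
top yellow [183 174  35  12 399] [199.8 179.5]
top yellow [ 509  296   51   94 3096] [535.1 343.2]
top red [269 160   9  10  35] [272.7 165.4]
top red [278 160   2   7   9] [278.7 162.7]
top red [437 207  19  36 307] [445.8 224.1]
top red [202 256   3  10  23] [202.7 260. ]
top dark [    0     0   560   135 53537] [282.4  47.4]
top dark [ 346  170   20  126 1843] [354.  236.6]
top dark [ 370  193   14  103 1075] [376.8 246.8]
top black [ 94 101  28  37 336] [108.7 122.4]
top black [ 52 124  29  24 252] [ 70.2 138.6]
top black [352 179  29  21 426] [365.5 188.6]
top black [498 193  25  29 504] [509.7 207.7]
top black [490 195  17  55 221] [497.9 222.1]
top black [510 230  21  18 292] [519.5 238.9]
top black [264 258  27  27 254] [277.2 271. ]
top black [541 322  19  46 259] [553.2 345.6]
top black [  0 373  22  26 226] [  6.3 387.5]
top black [ 35 3
[... 1883 characters left out ...]
2 963] [338.3  24.8]
scene light [387  24  36  18 295] [401.   32.6]
scene light [ 289   40  133   45 1359] [352.9  65.3]
scene light [ 328   48  232  372 8498] [456.1 193.6]
scene light [284  51 114  42 433] [339.8  74.6]
scene light [54 92 10 17 72] [58.8 99.9]
scene light [338  96  25  28 138] [349.7 109.8]
scene light [   0  103   34   52 1003] [ 12.8 128.7]
scene light [236 186  11   8  76] [241.  189.6]
scene light [167 233  82  53 499] [207.3 258.9]
scene light [261 292  12  10  74] [266.6 296.5]
scene light [343 298  21  18 279] [353.2 306.9]
scene light [ 71 391  22  29 185] [ 82.  405.5]
scene light [ 81 394  19  26 161] [ 90.1 406.8]
scene light [ 40 408  12   8  65] [ 45.5 411.4]
```

View pics/c0.png

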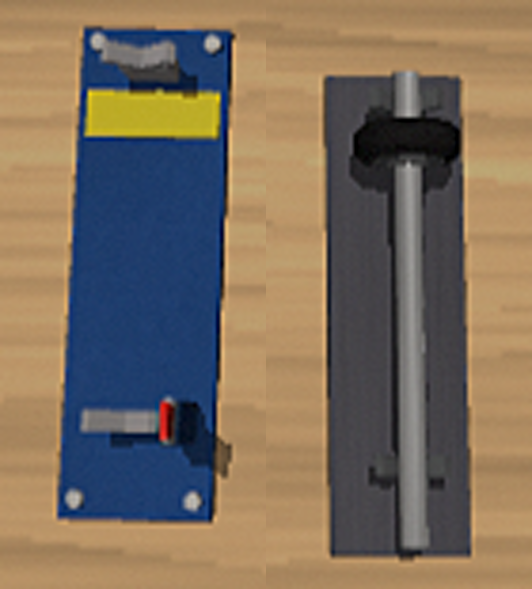

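View pics/c1.png

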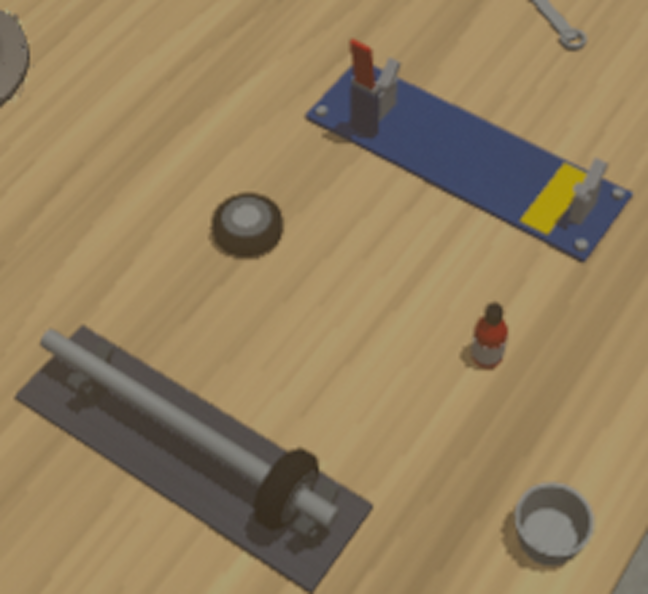

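```bash
cat > m2.py <<'E'
from h import *
np.set_printoptions(precision=1,suppress=True)
im=cv2.imread('pics/top0.png'); hsv=cv2.cvtColor(im,cv2.COLOR_BGR2HSV); H,S,V=[a.astype(int) for a in cv2.split(hsv)]
def rect(mask,box,z,name):
    m=np.zeros_like(mask); x0,y0,x1,y1=box; m[y0:y1,x0:x1]=mask[y0:y1,x0:x1]
    m=cv2.morphologyEx(m.astype(np.uint8),cv2.MORPH_CLOSE,np.ones((3,3)))
    cs,_=cv2.findContours(m,cv2.RETR_EXTERNAL,cv2.CHAIN_APPROX_NONE); c=cv2.convexHull(max(cs,key=cv2.contourArea))[:,0]
    W=np.array([onz('top',u,v,z)[:2] for u,v in c]).astype(np.float32)
    r=cv2.minAreaRect(W); print(name,r); print(cv2.boxPoints(r)); return r
rect(((H>100)&(H<130)&(S>100))|((H>20)&(H<33)&(S>190)),(170,150,228,300),8,'cradle')
rect((S<70)&(V<110),(338,160,390,302),8,'stand')
y=(H>22)&(H<33)&(S>180)&(V>120); y[:, :170]=0;y[:,230:]=0
rect(y,(170,150,228,200),8.0,'band')
# tube: light columns between wheel and near end
pts=[]
for v in range(205,290,5):
    row=V[v,355:382].astype(float); print(v,row.astype(int)) if v in(205,250,285) else 0
for v in range(168,302,2): 
    if v<180 or v>288: print(v,V[v,358:380])
E
python3 m2.py
python3 - <<'E'
from h import *
for n,u,v,z in [('top',277.2,271,20),('top',272.7,165.4,50),('scene',331,236,0),('scene',241,193,20)]: print(n,onz(n,u,v,z).round(1))
E
```

```text
cradle ((584.5512084960938, 225.00106811523438), (109.226806640625, 356.34234619140625), 89.29827117919922)
[[405.7 172.6]
 [762.  168.2]
 [763.4 277.4]
 [407.1 281.8]]
stand ((558.3104858398438, -232.11019897460938), (99.62731170654297, 345.6073303222656), 89.97208404541016)
[[ 385.5 -281.8]
 [ 731.1 -282. ]
 [ 731.1 -182.4]
 [ 385.5 -182.2]]
band ((699.976318359375, 224.12596130371094), (31.366628646850586, 95.79457092285156), 0.4351544976234436)
[[683.9 271.9]
 [684.7 176.1]
 [716.  176.3]
 [715.3 272.1]]
205 [ 70  75  72  73  74  70  77  33  29  94 113 128 151 151 122 106  68  73
  73  72  70  71  75  69  69  66  83]
250 [ 76  69  73  71  71  73  72  79  32  38 114 122 136 147 140 119 102  62
  75  68  68  69  75  69  72  67  70]
285 [ 74  76  74  73  72  72  72  73  76  32  79 120 133 133 140 127 119  75
  74  72  71  67  72  74  70  70  71]
168 [182 180 182 180 185 162 164 163 166 176 168 162 172 179 179 180 177 179
 177 177 176 175]
170 [ 78  77  76  80  80  57 101 121 140 166 139 114  88  81  79  78  73  70
  71  70 105 102]
172 [ 74  73  70  72  73  60 104 122 138 165 140 12
[... 287 characters left out ...]
 97  63  62  49  52  49
  62  74  72  71]
290 [ 75  74  75  71  75  77  34  67 118 134 133 140 126 116 107  69  72  73
  70  69  72  75]
292 [ 73  73  76  73  78  76  33  63 121 133 137 143 130 121 114  71  73  73
  72  71  74  70]
294 [74 73 77 71 73 78 34 39 64 67 80 81 76 83 71 74 72 69 71 70 68 73]
296 [115 120 117 117 119 121 123  55  62  59  58 116 111 121 120 121 121 121
 122 122 122 122]
298 [178 181 181 180 180 180 182 186 187 188 187 183 181 181 181 180 183 180
 180 183 181 181]
300 [167 168 167 167 167 167 169 169 167 171 171 169 168 169 169 170 170 169
 170 171 170 169]
top [448.4   5.2  20. ]
top [731.6  19.6  50. ]
scene [730.5  30.1   0. ]
scene [4.518e+02 3.000e-01 2.000e+01]
```

```bash
cat >> h.py <<'E'
from scipy.spatial.transform import Rotation as Ro
def plan(p,yaw,rp=(np.pi,0)):
    o=bot.get_obs(); R0=Ro.from_euler('xyz',o['tcp_rot']); R=Ro.from_euler('xyz',[rp[0],rp[1],yaw])
    d=R0.inv().apply(np.array(p)-o['tool_pos'])/200; w=(R0.inv()*R).as_rotvec()/(np.pi/4)
    print('plan',d.round(3),w.round(3),'t',o['time'])
def wray(o,u,v):
    p=bot.camera_params('wrist'); d=np.array([(u-p['cx'])/p['fx'],(v-p['cy'])/p['fy']]); s=d.copy()
    for _ in range(20): s=d/(1+p['k1']*(s@s))
    T=np.array(p['T_tool_cam']); R=Ro.from_euler('xyz',o['tcp_rot']).as_matrix()
    return o['tool_pos']+R@T[:3,3], R@T[:3,:3]@np.array([s[0],s[1],1.])
def wonz(o,u,v,z):
    a,d=wray(o,u,v); return a+d*(z-a[2])/d[2]
def wproj(o,X):
    p=bot.camera_params('wrist');T=np.linalg.inv(np.array(p['T_tool_cam'])); R=Ro.from_euler('xyz',o['tcp_rot']).as_matrix()
    c=T[:3,:3]@(R.T@(np.array(X)-o['tool_pos']))+T[:3,3]; s=c[:2]/c[2]; s=s*(1+p['k1']*(s@s)); return s*[p['fx'],p['fy']]+[p['cx'],p['cy']]
E
python3 - <<'E'
from h import *
np.set_printoptions(precision=1,suppress=True)
V=cv2.imread('pics/top0.png').max(2).astype(float)
P=[]
for v in list(range(172,178,2))+list(range(205,292,3)):
    r=V[v,355:385]; m=r.argmax()
    t=90 
    i=m
    while r[i]>t:i-=1
    l=i+(t-r[i])/(r[i+1]-r[i]); i=m
    while r[i]>t:i+=1
    h=i-1+(r[i-1]-t)/(r[i-1]-r[i]); P.append(onz('top',355+(l+h)/2,v,55)[:2]); 
P=np.array(P); c=np.polyfit(P[:,0],P[:,1],1); print(c, 'resid',(P[:,1]-np.polyval(c,P[:,0])).std())
print('ends',onz('top',367,169.3,55),onz('top',368.7,293.3,55))
print('y at 558,620', np.polyval(c,[558,620,723]))
# wheel in top: black rim extents
print('wheel', onz('top',366.5,180,55+37),onz('top',366.5,193,55+37))
plan([560,-60,250],1.571)
E
```

```text
Traceback (most recent call last):
IndexError: index 30 is out of bounds for axis 0 with size 30
```

```bash

python3 - <<'E'
from h import *
np.set_printoptions(precision=1,suppress=True)
V=cv2.imread('pics/top0.png').max(2).astype(float)
P=[]
for v in list(range(172,178,2))+list(range(205,292,3)):
    r=V[v,361:376]; m=r.argmax()
    t=90 
    i=m
    while r[i]>t:i-=1
    l=i+(t-r[i])/(r[i+1]-r[i]); i=m
    while i<14 and r[i]>t:i+=1
    if r[i]>t: print(v,r);continue
    h=i-1+(r[i-1]-t)/(r[i-1]-r[i]); P.append(onz('top',361+(l+h)/2,v,55)[:2]); 
P=np.array(P); c=np.polyfit(P[:,0],P[:,1],1); print(c, 'resid',(P[:,1]-np.polyval(c,P[:,0])).std())
print('ends',onz('top',367,169.3,55),onz('top',368.7,293.3,55))
print('y at 558,620', np.polyval(c,[558,620,723]))
# wheel in top: black rim extents
print('wheel', onz('top',366.5,180,55+37),onz('top',366.5,193,55+37))
plan([560,-60,250],1.571)
E
```

```text
[  -0.  -231.4] resid 0.348083169009834
ends [ 721.7 -234.7   55. ] [ 393.5 -232.9   55. ]
y at 558,620 [-233.3 -233.5 -233.8]
wheel [ 684.5 -225.5   92. ] [ 650.3 -224.8   92. ]
plan [-1.9  2.7 -0.2] [-0.   0.  -0.5] t 0.1
```

```bash

python3 -m inch '[[[-0.05,0.07,0,0,0,-0.05,-1],[-0.15,0.2,0,0,0,-0.1,-1],[-0.27,0.35,0,0,0,-0.15,-1],[-0.39,0.5,0,0,0,-0.2,-1],[-0.51,0.65,0,0,0,-0.25,-1],[-0.62,0.8,0,0,0,-0.3,-1],[-0.7,0.9,0,0,0,-0.35,-1],[-0.74,0.96,0,0,0,-0.4,-1],[-0.77,1,0,0,0,-0.45,-1],[-0.77,1,0,0,0,-0.48,-1]]]'
python3 -c "
from h import *
plan([620,-233.5,200],1.568)"
```

```text
time: 1.35
tool_pos: [323.1, 270.3, 202.5]
tcp_rot: [-3.141, 0.0, 1.569]
contact_force: [-0.6, -1.4, 0.5]
grip_width: 92.1
plan [-2.516  1.49   0.012] [-0.001  0.     0.001] t 1.35
```

```bash

python3 -m inch '[[[-0.06,0.04,0,0,0,0,-1],[-0.2,0.12,0,0,0,0,-1],[-0.4,0.24,0,0,0,0,-1],[-0.6,0.36,0,0,0,0,-1],[-0.8,0.48,0,0,0,0,-1],[-1,0.6,0,0,0,0,-1],[-1,0.6,0,0,0,0,-1],[-1,0.6,0,0,0,0,-1],[-1,0.6,0,0,0,0,-1],[-1,0.6,0,0,0,0,-1]]]'
python3 -m inch '[[[-0.06,0.04,0,0,0,0,-1],[-0.2,0.12,0,0,0,0,-1],[-0.4,0.24,0,0,0,0,-1],[-0.6,0.36,0,0,0,0,-1],[-0.8,0.48,0,0,0,0,-1],[-1,0.6,0,0,0,0,-1],[-1,0.6,0,0,0,0,-1],[-1,0.6,0,0,0,0,-1],[-1,0.6,0,0,0,0,-1],[-1,0.6,0,0,0,0,-1]]]'
python3 -c "
from h import *
plan([600,-233.5,200],1.568)"
```

```text
time: 2.6
tool_pos: [442.3, 71.4, 202.9]
tcp_rot: [3.141, -0.0, 1.571]
contact_force: [0.3, -0.3, 0.1]
grip_width: 91.7
time: 3.85
tool_pos: [562.1, -128.8, 203.1]
tcp_rot: [3.141, -0.0, 1.57]
contact_force: [-0.0, -0.4, 0.5]
grip_width: 91.6
plan [-0.523  0.19   0.016] [ 0.001 -0.     0.003] t 3.85
```

```bash

python3 -m inch '[[[-0.06,0.02,0,0,0,0,-1],[-0.2,0.08,0,0,0,0,-1],[-0.35,0.14,0,0,0,0,-1],[-0.47,0.18,0,0,0,0,-1],[-0.523,0.19,0,0,0,0,-1],[-0.523,0.19,0,0,0,0,-1],[-0.523,0.19,0,0,0,0,-1],[-0.523,0.19,0,0,0,0,-1],[-0.523,0.19,0,0,0,0,-1],[-0.523,0.19,0,0,0,0,-1]]]'
python3 - <<'E'
from h import *
o=bot.get_obs(); cap('wrist','w1'); print(o['tool_pos'],o['tcp_rot'])
print('expect tube pts', [wproj(o,[x,-233.5,55]).round(1) for x in(460,557,620,659,672,722)])
E
```

```text
time: 5.1
tool_pos: [600.1, -234.0, 202.9]
tcp_rot: [3.141, -0.0, 1.569]
contact_force: [0.1, -0.3, -0.2]
grip_width: 91.5
[ 600.13082148 -234.01322099  202.85786071] [ 3.14139072e+00 -3.14059110e-05  1.56940314e+00]
expect tube pts [array([273.8,  47.8]), array([273.8, 151.5]), array([273.9, 208.9]), array([273.9, 241.4]), array([273.9, 251.7]), array([273.9, 289.6])]
```

View pics/w1.png

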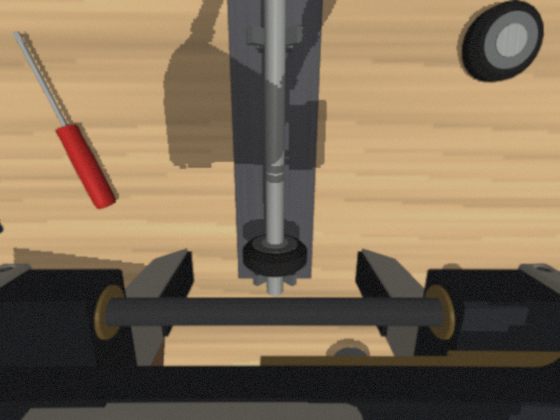

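```bash

python3 - <<'E'
from h import *
np.set_printoptions(precision=1,suppress=True,linewidth=160)
o=bot.get_obs(); im=cv2.imread('pics/w1.png'); V=im.max(2)
cv2.imwrite('pics/w1c.png',cv2.resize(im[220:310,220:330],None,fx=6,fy=6,interpolation=2))
for v in(20,100,200,225): r=V[v,255:297]; print(v,r)
print('col 271..279'); print(V[276:300,275]); print(V[232:258,275])
for v in (228,290): print(wonz(o,275,v,55))
E
```

```text
20 [ 91  89  90  87  85  80  60  58  63  73  89 103 114 124 132 139 145 149 154 164 168 163 158 154 154 151 146 138 130 121  98  89  91  89  91  89  87  90  90
  91  91  90]
100 [ 56  54  57  56  54  57  54  58  58  61  68  77  77  85  82  89  92  93  96 104 104  99  94  92  90  91  88  90  78  75  64  57  58  59  69  83  88  88  87
  90  90  87]
200 [ 87  87  88  85  85  87  84  73  64  59  64  87 103 118 127 137 140 146 147 153 155 150 146 146 138 133 122 115  99  88  87  87  83  87  85  87  86  85  88
  88  87  89]
225 [ 51  55  57  58  58  53  56  54  57  60  61  82 106 119 128 137 142 146 150 152 153 153 152 146 141 137 121 109  86  61  56  53  54  54  55  52  51  56  56
  56  56  62]
col 271..279
[ 69 119 152 154 154 155 156 157 156 159 155 158 158 157 156 157 156 157 159 165 166 114  54  45]
[157 157 153 155 155 155 155 157 157 157 156 145 110  84  76  79  64  56  51  57  65  49  29  29  34  37]
[ 642.6 -232.4   55. ]
[ 722.5 -232.3   55. ]
```

View pics/w1c.png

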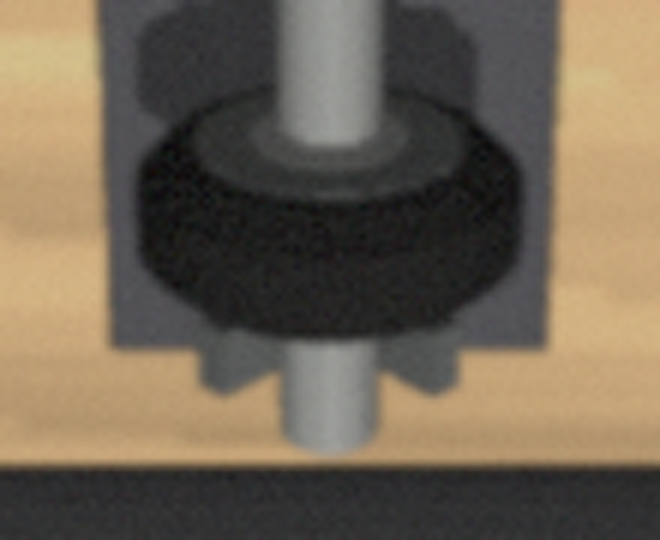

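```bash

python3 - <<'E'
from h import *
o=bot.get_obs()
print('end',wonz(o,275,297,65),'hub',wonz(o,275,244,65))
# rest/plate edge far: row ~220+348/6=278 z=8 -> stand plate end
print('plate end',wonz(o,275,278,8)); print([wonz(o,(a+b)/2,v,55) for v,a,b in((20,264.5,285),(225,266.1,283.4))])
plan([617,-233,150],1.568)
E
```

```text
end [ 725.72099054 -232.36910837   65.        ] hub [ 657.81499277 -232.38574752   65.        ]
plate end [ 733.10145965 -232.15951335    8.        ]
[array([ 437.06085218, -232.64181549,   55.        ]), array([ 638.94017572, -232.63600811,   55.        ])]
plan [0.006 0.084 0.264] [ 0.    -0.     0.002] t 5.15
```

```bash

python3 -m inch '[[[0,0.03,0.05,0,0,0,-1],[0,0.06,0.15,0,0,0,-1],[-0.003,0.09,0.28,0,0,0,-1],[-0.005,0.102,0.4,0,0,0,-1],[-0.005,0.102,0.5,0,0,0,-1],[-0.005,0.102,0.6,0,0,0,-1],[-0.005,0.102,0.65,0,0,0,-1],[-0.005,0.102,0.65,0,0,0,-1],[-0.005,0.102,0.65,0,0,0,-1],[-0.005,0.102,0.65,0,0,0,-1]]]'
python3 - <<'E'
from h import *
o=bot.get_obs(); cap('wrist','w2')
print(wproj(o,[620.5,-233,55]))
plan([620.5,-233,36],1.569)
E
```

```text
time: 6.4
tool_pos: [621.0, -235.6, 73.6]
tcp_rot: [3.14, 0.001, 1.569]
contact_force: [0.8, -0.1, 0.1]
grip_width: 92.0
[276.89276287 236.1152452 ]
plan [ 0.013 -0.002  0.188] [ 0.002  0.001 -0.   ] t 6.45
```

View pics/w2.png

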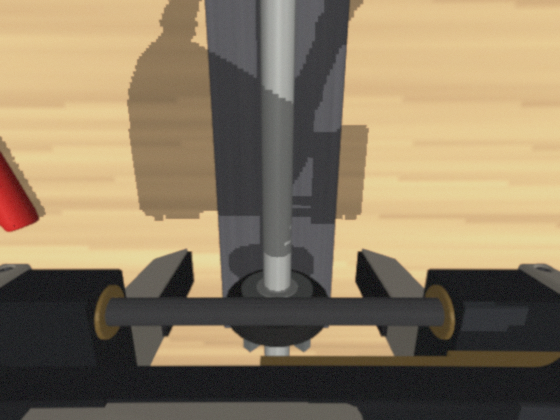

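The tube runs down column 278, midway between the fingers (190 and 358), and the wheel is ahead of the jaws. I'll descend to the axis height.

```bash

python3 -m inch '[[[0.005,0,0.03,0,0,0,-1],[0.01,0,0.08,0,0,0,-1],[0.014,0,0.13,0,0,0,-1],[0.014,-0.002,0.17,0,0,0,-1],[0.014,-0.002,0.185,0,0,0,-1],[0.014,-0.002,0.188,0,0,0,-1],[0.014,-0.002,0.188,0,0,0,-1],[0.014,-0.002,0.188,0,0,0,-1],[0.014,-0.002,0.188,0,0,0,-1],[0.014,-0.002,0.188,0,0,0,-1]]]'
python3 - <<'E'
from h import *
plan([620.5,-232.6,36],1.569)
E
```

```text
time: 7.7
tool_pos: [620.2, -232.6, 35.2]
tcp_rot: [3.141, 0.0, 1.569]
contact_force: [0.3, 0.5, 0.2]
grip_width: 91.7
plan [ 0.     0.002 -0.004] [ 0.  0. -0.] t 7.7
```

```bash

python3 -m inch '[[[0,0.002,0,0,0,0,0],[0,0.002,0,0,0,0,0.2],[0,0.002,0,0,0,0,0.35],[0,0.002,0,0,0,0,0.5],[0,0.002,0,0,0,0,0.6],[0,0.002,0,0,0,0,1],[0,0.002,0,0,0,0,1],[0,0.002,0,0,0,0,1],[0,0.002,0,0,0,0,1],[0,0.002,0,0,0,0,1]]]'
python3 -m inch '[[[0,0,-0.01,0,0,0,1],[0,0,-0.02,0,0,0,1],[0,0,-0.035,0,0,0,1],[0,0,-0.05,0,0,0,1],[0,0,-0.065,0,0,0,1],[0,0,-0.08,0,0,0,1],[0,0,-0.09,0,0,0,1],[0,0,-0.1,0,0,0,1],[0,0,-0.1,0,0,0,1],[0,0,-0.1,0,0,0,1]]]'
python3 - <<'E'
from h import *
o=bot.get_obs();print(o['moment'],o['contact_force']);cap('wrist','w3');cap('scene','s3')
E
```

```text
time: 8.95
tool_pos: [620.6, -233.6, 35.2]
tcp_rot: [3.141, 0.001, 1.569]
contact_force: [-0.3, -5.2, -0.3]
grip_width: 15.3
time: 10.2
tool_pos: [620.5, -232.6, 55.0]
tcp_rot: [-3.142, -0.0, 1.569]
contact_force: [0.2, 0.8, -5.7]
grip_width: 15.4
[ 0.02074302 -0.03187572 -0.00559251] [ 0.23764469  0.7600064  -5.7099754 ]
```

View pics/w3.png

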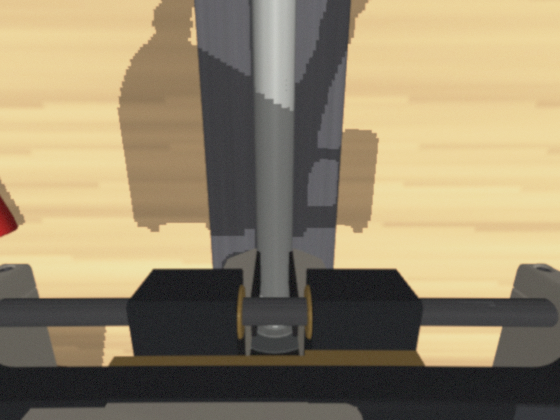

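View pics/s3.png

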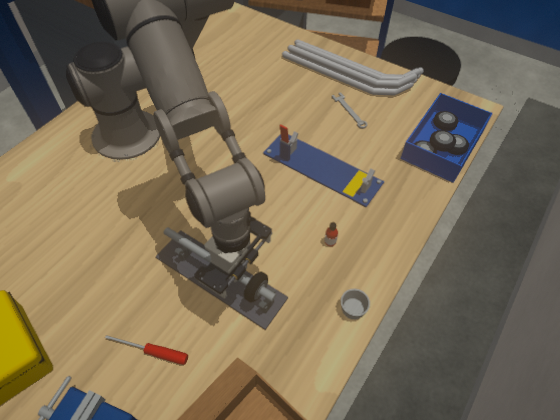

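The axle has left the rests: the wrist carries 5.7 N and the moment is close to zero. The wheel is in front of the gripper at scene pixel (257,287). I'll raise it further and check that it is level.

```bash

python3 -m inch '[[[0,0,-0.03,0,0,0,1],[0,0,-0.08,0,0,0,1],[0,0,-0.15,0,0,0,1],[0,0,-0.23,0,0,0,1],[0,0,-0.32,0,0,0,1],[0,0,-0.41,0,0,0,1],[0,0,-0.49,0,0,0,1],[0,0,-0.55,0,0,0,1],[0,0,-0.59,0,0,0,1],[0,0,-0.6,0,0,0,1]]]'
cat > lev.py <<'E'
from h import *
import sys
np.set_printoptions(precision=1,suppress=True,linewidth=160)
o=bot.get_obs();print(o['moment'],o['contact_force'],o['grip_width'],o['tool_pos'],o['tcp_rot']);im=cap('wrist',sys.argv[1])
p=bot.camera_params('wrist');V=im.max(2).astype(float)
S=im.max(2).astype(int)-im.min(2)
# apparent edges of tube -> axis centre & range from width
for v in (3,20,50,80,110,140,170,200):
    row=(S[v]<28)&(V[v]>0)
    g=np.abs(np.diff(cv2.GaussianBlur(V,(3,3),0)[v]))
    print(v,V[v,245:305].astype(int))
E
python3 lev.py w4; python3 -c "
from h import *
cap('scene','s4');cap('top','t4')"
```

```text
time: 11.55
tool_pos: [620.6, -232.6, 175.5]
tcp_rot: [3.141, 0.0, 1.569]
contact_force: [0.0, 0.1, -6.0]
grip_width: 15.7
[ 0.1  0.  -0. ] [ 0.   0.1 -6. ] 15.654104298415163 [ 620.6 -232.6  175.5] [3.1 0.  1.6]
3 [ 65  64  64  65  68  66  73  84  96 108 117 120 122 128 137 140 145 147 152 152 152 160 159 160 162 166 169 169 176 178 178 174 175 168 165 162 161 163 160
 160 157 146 122 123 144 147 143 136 134 120  94  89  91  97  98  97 100 102 101  99]
20 [ 69  66  63  60  67  64  65  80  95 104 112 118 123 127 134 139 143 145 151 154 154 156 158 160 162 164 169 171 176 178 176 174 174 170 167 164 162 163 160
 159 159 144 120 120 143 146 143 139 131 113  99  98  96  99  96  94  85  75  64  69]
50 [ 73  61  61  62  65  62  61  74  84  97 109 115 120 125 134 135 140 147 150 152 154 155 155 159 161 164 164 168 169 175 177 173 171 166 169 162 162 160 159
 158 158 142 130 141 147 141 137 135 122 102  76  65  63  64  62  62  63  62  63  63]
80 [ 56  62  61  63  62  59  62  63  72  89 104 112 116 122 126 135 139 144 148 153 154 152 155 157 162 163 167 170 172 175 172 174 171 168 163 160 15
[... 383 characters left out ...]
  65  75  78  84  83  85  88  90  91  94  95  96  96  97  99 100  99 103 100 104 104 103 104 103  97 101  99  98  99  97
  99  97  96  96  92  93  88  90  87  83  88  93  91  96  95  93  93  94  94  94  83]
170 [ 57  60  59  58  61  62  59  60  60  61  66  73  80  82  84  87  91  90  92  91  96  95  96  98  98 100 100 100 104 106 105 101 100 101 101  99  97  97  95
  96  97  93  95  92  88  92  87  78  69  59  56  59  60  61  61  61  63  57  59  63]
200 [ 58  56  60  58  63  57  62  57  61  60  62  70  79  83  84  84  88  92  94  91  91  95  94  97  96  97 100 102 103 102 105 104 103 100  98  98 100  99  95
  97  96  96  96  94  89  88  85  84  90  89  94  99  97  94  94  97  95  95  99  96]
```

View pics/w4.png

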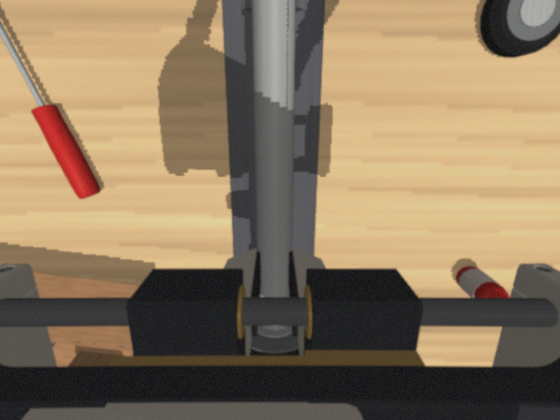

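View pics/s4.png

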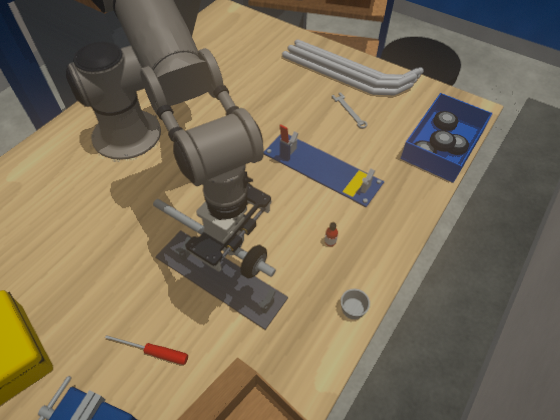

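```bash

python3 - <<'E'
from h import *
np.set_printoptions(precision=1,suppress=True)
o=bot.get_obs()
za=o['tool_pos'][2]+19
for x in (394,724): print('scene expected',x,[proj('scene',[x,-232.6,za+d]) for d in(-10,0,10)])
for x in (440,480,520,560):
    # apparent edges: camera centre-> tangent ~ points at axis +-10 y (approx)
    print(x,wproj(o,[x,-242.4,za+2]),wproj(o,[x,-222.8,za+2]))
a=cv2.imread('pics/s4.png'); cv2.imwrite('pics/s4c.png',cv2.resize(a[185:300,140:290],None,fx=5,fy=5,interpolation=2))
E
```

```text
scene expected 394 [array([157.3, 205. ]), array([156.4, 202.5]), array([155.5, 199.9])]
scene expected 724 [array([273.7, 275.6]), array([273.7, 273.3]), array([273.7, 271.1])]
440 [ 246.4 -153.9] [ 296.8 -153.8]
480 [249.3 -29.3] [294.6 -29.3]
520 [251.5  72.3] [292.9  72.3]
560 [253.4 157.4] [291.5 157.3]
```

View pics/s4c.png

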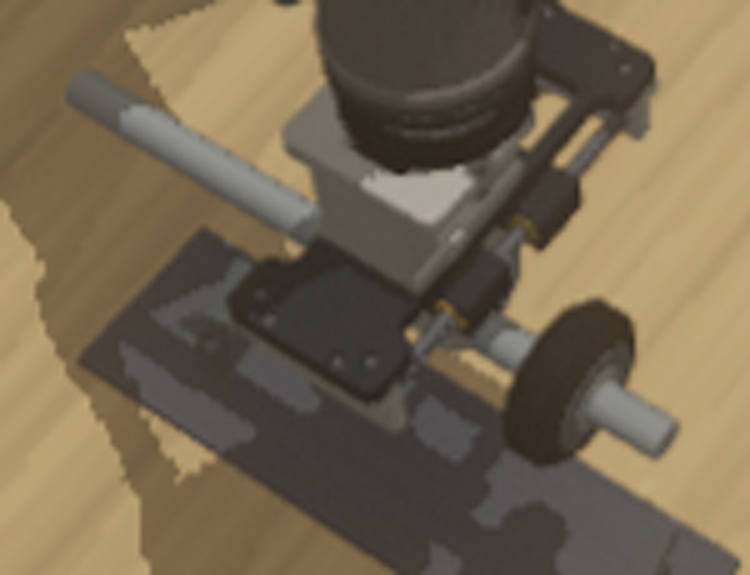

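```bash
cat > lev2.py <<'E'
from h import *
def fit(fn,r0,r1,skip=()):
    im=cv2.imread('pics/'+fn+'.png').astype(float); V=cv2.GaussianBlur(im.sum(2)/3,(3,5),0)
    sat=cv2.GaussianBlur(im[:,:,2]-im[:,:,0],(3,5),0)
    L=[];Rr=[];vs=[]
    for v in range(r0,r1):
        g=np.diff(V[v]); a=slice(245,270); b=slice(278,305)
        # steepest gradient with parabola refinement
        def pk(seg,off,s):
            x=s*seg; i=int(x.argmax()); 
            if i in(0,len(x)-1): return np.nan
            d=(x[i-1]-x[i+1])/(2*(x[i-1]-2*x[i]+x[i+1])); return off+i+d+.5
        L.append(pk(g[a],245,1));Rr.append(pk(g[b],278,-1));vs.append(v)
    L,Rr,vs=map(np.array,(L,Rr,vs)); out=[]
    for e in(L,Rr):
        k=np.isfinite(e)
        for _ in range(6):
            c=np.polyfit(vs[k],e[k],1); r=e-np.polyval(c,vs); k=np.isfinite(e)&(abs(r)<max(1.0,1.5*np.nanmedian(abs(r))))
        out.append(c); print(fn,c.round(4),k.sum(),len(vs),r[k].std().round(2))
    (m1,c1),(m2,c2)=out; print('vanish row',(c2-c1)/(m1-m2), 'width@100',(m2-m1)*100+c2-c1)
if __name__=='__main__':
    import sys
    fit('w1',5,160);fit('w2',5,240)
    for f in sys.argv[1:]: fit(f,3,240)
E
python3 lev2.py w3 w4
```

```text
w1 [5.200000e-03 2.646114e+02] 134 155 0.21
w1 [-4.500000e-03  2.845649e+02] 116 155 0.19
vanish row 2055.496656898958 width@100 18.982775874624394
w2 [1.130000e-02 2.602339e+02] 231 235 0.2
w2 [-1.490000e-02  2.943668e+02] 205 235 0.25
vanish row 1303.908417615681 width@100 31.51518748418198
w3 [1.900000e-02 2.524012e+02] 230 237 0.25
w3 [-1.210000e-02  2.946164e+02] 234 237 0.19
vanish row 1358.9443235796027 width@100 39.1087366261894
w4 [2.060000e-02 2.521811e+02] 226 237 0.22
w4 [-2.470000e-02  2.951384e+02] 155 237 0.38
vanish row 947.4554800357803 width@100 38.42333387023757
```

```bash

python3 - <<'E'
from h import *
np.set_printoptions(precision=3,suppress=True)
o=bot.get_obs(); print(o['moment'],o['tcp_rot'])
for z in(55,o['tool_pos'][2]+19):
  for x in (394,724): print('scene expected',x,proj('scene',[x,-232.6,z]))
a=cv2.imread('pics/scene0.png');b=cv2.imread('pics/s4.png')
t=[cv2.resize(q,None,fx=10,fy=10,interpolation=cv2.INTER_CUBIC) for q in(a[222:252,155:190],a[280:310,250:285],b[190:220,145:180],b[255:285,250:285])]
cv2.imwrite('pics/cmp.png',np.vstack([np.hstack(t[:2]),np.hstack(t[2:])]))
E
```

```text
[0.027 0.011 0.023] [-3.141 -0.001  1.569]
scene expected 394 [167.689 234.504]
scene expected 724 [274.135 301.334]
scene expected 394 [156.424 202.504]
scene expected 724 [273.714 273.346]
```

View pics/cmp.png

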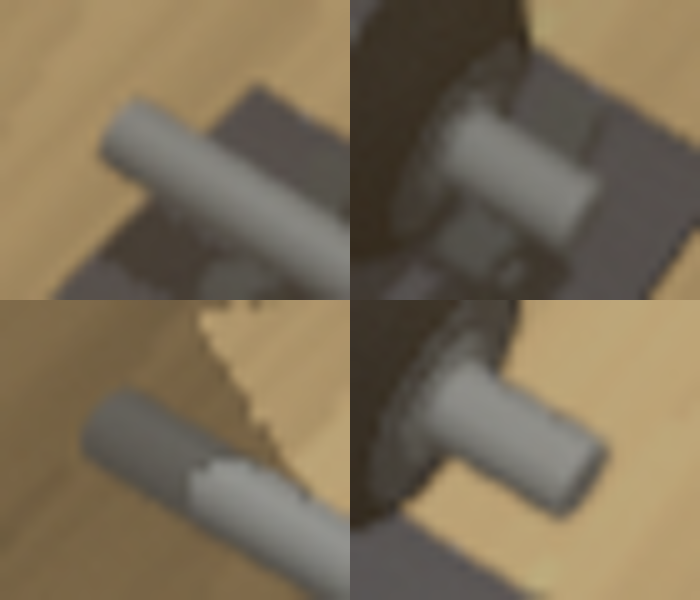

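```bash

python3 - <<'E'
from h import *
np.set_printoptions(precision=2,suppress=True)
im=cv2.imread('pics/scene0.png'); hsv=cv2.cvtColor(im,cv2.COLOR_BGR2HSV); H,S,V=[a.astype(int) for a in cv2.split(hsv)]
print(hsv[180,320],hsv[160,300])
m=((H>100)&(H<135)&(S>70)&(V<160)); 
y=((H>20)&(H<33)&(S>200)&(V>120))
k=np.zeros_like(m);k[125:210,255:390]=1
m=((m|y)&k).astype(np.uint8); m=cv2.morphologyEx(m,cv2.MORPH_OPEN,np.ones((2,2)))
cs,_=cv2.findContours(m,cv2.RETR_EXTERNAL,cv2.CHAIN_APPROX_NONE); cs=[c for c in cs if len(c)>20]; c=cv2.convexHull(np.vstack(cs))[:,0]
W=np.array([onz('scene',u,v,8)[:2] for u,v in c]).astype(np.float32)
r=cv2.minAreaRect(W);print(r);print(cv2.boxPoints(r))
# stand by scene for bias
m=((S<70)&(V<110)); k[:]=0;k[228:325,150:292]=1
m=(m&k).astype(np.uint8);cs,_=cv2.findContours(m,cv2.RETR_EXTERNAL,cv2.CHAIN_APPROX_NONE);c=cv2.convexHull(max(cs,key=cv2.contourArea))[:,0]
W=np.array([onz('scene',u,v,8)[:2] for u,v in c]).astype(np.float32)
r=cv2.minAreaRect(W);print('stand',r)
# bolts top view
for u,v in((97,42),(212,44),(73,499),(192,501)):
    print('bolt',onz('top',160+u/3.8,150+v/3.8,9)[:2])
# saddle near top view: light rows 
print('near saddle comp', onz('top',182,260.5,71),onz('top',201,260.5,71))
print(V[160,0:1])
T=cv2.imread('pics/top0.png').max(2)
print(T[255:268,190]);print(T[155:172,188],T[155:172,195],T[155:172,202])
E
```

```text
[113  95 102] [113  96 101]
((590.8792724609375, 220.60366821289062), (104.86627197265625, 353.4350891113281), 89.3047866821289)
[[413.54 170.32]
 [766.95 166.03]
 [768.22 270.89]
 [414.81 275.18]]
stand ((549.3988647460938, -235.43325805664062), (98.98362731933594, 367.0486145019531), 89.92321014404297)
bolt [752.3 266.3]
bolt [751.43 181.15]
bolt [418.76 270.12]
bolt [417.98 185.39]
near saddle comp [474.12 249.49  71.  ] [474.48 200.6   71.  ]
[148]
[108 107 110 113 128 119 120 120  90  53  61  56  79]
[180 174 117 114 103 110 130 126 124 125 116  75 108 107 105 105 106] [181 172 119 106 106 106 107 113 126 120 119 121  96  56  62  62  55] [180 181 163 112 105 110 124 144 137 138 130  85  57  71  63  62  58]
```

```bash

python3 -m inch '[[[0.02,0,0,0,0,0,1],[0.07,0.01,0,0,0,0,1],[0.15,0.02,0,0,0,0,1],[0.25,0.03,0,0,0,0,1],[0.37,0.03,0,0,0,0,1],[0.5,0.04,0,0,0,0,1],[0.63,0.04,0,0,0,0,1],[0.76,0.05,0,0,0,0,1],[0.88,0.05,0,0,0,0,1],[1,0.06,0,0,0,0,1]]]'
python3 -m inch '[[[0.13,0.01,0,0,0,0,1],[0.26,0.02,0,0,0,0,1],[0.39,0.03,0,0,0,0.005,1],[0.52,0.04,0,0,0,0.01,1],[0.65,0.05,0,0,0,0.016,1],[0.76,0.05,0,0,0,0.016,1],[0.86,0.05,0,0,0,0.016,1],[0.94,0.05,0,0,0,0.016,1],[0.98,0.05,0,0,0,0.016,1],[1,0.05,0,0,0,0.016,1]]]'
python3 - <<'E'
from h import *
plan([647,224.9,175.5],1.5565)
E
```

```text
time: 12.95
tool_pos: [632.5, -30.5, 175.3]
tcp_rot: [-3.142, -0.0, 1.57]
contact_force: [0.1, -0.5, -7.0]
grip_width: 15.4
time: 14.2
tool_pos: [643.2, 167.5, 175.1]
tcp_rot: [3.142, 0.0, 1.556]
contact_force: [0.2, -0.0, -5.0]
grip_width: 15.4
plan [ 0.287  0.015 -0.002] [ 0.  0. -0.] t 14.2
```

```bash

python3 -m inch '[[[0.02,0,0,0,0,0,1],[0.06,0,0,0,0,0,1],[0.11,0.01,0,0,0,0,1],[0.16,0.01,0,0,0,0,1],[0.21,0.015,0,0,0,0,1],[0.25,0.015,0,0,0,0,1],[0.275,0.015,0,0,0,0,1],[0.287,0.015,0,0,0,0,1],[0.287,0.015,0,0,0,0,1],[0.287,0.015,0,0,0,0,1]]]'
python3 - <<'E'
from h import *
np.set_printoptions(precision=2,suppress=True)
plan([647,224.9,115],1.5565)
o=bot.get_obs(); cap('wrist','w5');cap('top','t5');cap('scene','s5')
c=np.array([585,225.7]);y=-.0125;A=np.array([np.cos(y),np.sin(y)]);B=np.array([-A[1],A[0]])
for x,yy,z in((-180,55,8),(-180,-55,8),(0,55,8),(0,-55,8),(-110,20.5,71),(-110,-20.5,71),(100,55,8),(100,-55,8)):
    print(x,yy,wproj(o,[*(c+x*A+yy*B),z]))
E
```

```text
time: 15.45
tool_pos: [647.1, 224.4, 175.2]
tcp_rot: [3.142, 0.0, 1.556]
contact_force: [0.3, -0.3, -6.2]
grip_width: 15.5
plan [ 0.  -0.   0.3] [ 0.  0. -0.] t 15.45
-180 55 [334.56 -75.47]
-180 -55 [212.34 -75.37]
0 55 [324.4  131.57]
0 -55 [223.16 131.7 ]
-110 20.5 [299.77  -9.08]
-110 -20.5 [247.31  -9.03]
100 55 [320.31 218.59]
100 -55 [227.52 218.73]
```

View pics/w5.png

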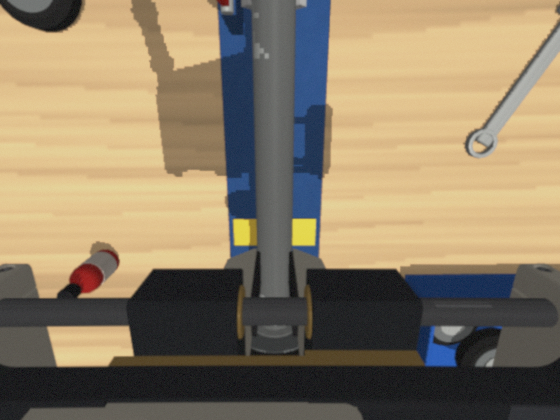

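View pics/s5.png

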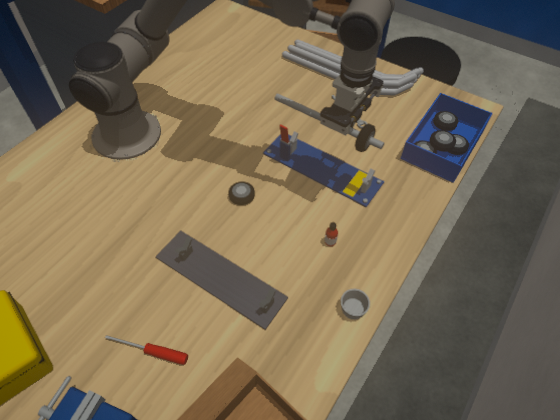

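View pics/t5.png

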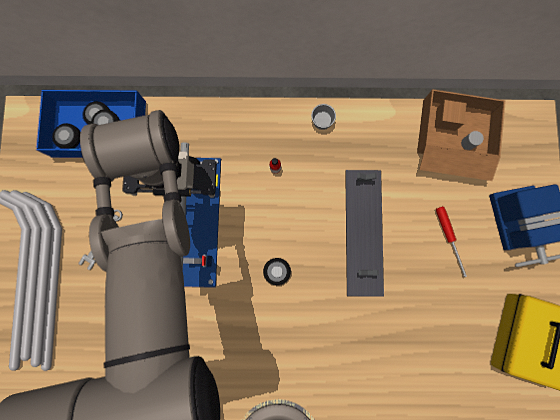

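```bash
cat > cr.py <<'E'
from h import *
import sys
np.set_printoptions(precision=2,suppress=True)
def run(fn,o):
    im=cv2.imread('pics/%s.png'%fn); hsv=cv2.cvtColor(im,cv2.COLOR_BGR2HSV); H,S,V=[a.astype(int) for a in cv2.split(hsv)]
    y=(H>22)&(H<35)&(S>190)&(V>90); y[:, :215]=0; y[:,340:]=0
    for col in (240,245,248,300,305,310):
        r=np.where(y[:,col])[0]; r=r[(r>150)&(r<262)]
        if len(r): a,b=wonz(o,col,r[0]-.5,8),wonz(o,col,r[-1]+.5,8); print('band',col,r[0],r[-1],a[:2],b[:2],'mid',((a+b)/2)[:2])
    bl=(((H>105)&(H<125)&(S>130))|y)
    P=[]
    for v in range(20,245,8):
        c=np.where(bl[v,190:350])[0]+190
        if len(c)>10: a=wonz(o,c[0]-.5,v,8);b=wonz(o,c[-1]+.5,v,8); P.append([a[0],a[1],b[1]])
    P=np.array(P)
    for j in(1,2):
        k=np.ones(len(P),bool)
        for _ in range(4):
            f=np.polyfit(P[k,0],P[k,j],1);r=abs(P[:,j]-np.polyval(f,P[:,0]));k=r<1.5
        print('edge',f,np.polyval(f,585),k.sum(),len(P))
if __name__=='__main__': run(sys.argv[1],bot.get_obs())
E
python3 cr.py w5
```

```text
edge [ -0.01 179.46] 172.88458544881462 25 25
edge [ -0.02 287.78] 278.77139060905085 25 25
```

```bash
python3 - <<'E'
from h import *
np.set_printoptions(precision=2,suppress=True)
im=cv2.imread('pics/w5.png');o=bot.get_obs()
for col in(240,245,303,310):
    r=im[205:262,col,2].astype(int)-im[205:262,col,0]; i=np.where(r>60)[0]; 
    a,b=wonz(o,col,205+i[0]-.5,8),wonz(o,col,205+i[-1]+.5,8); print(col,205+i[0],205+i[-1],a[:2],b[:2],(a+b)[:2]/2)
E
```

```text
240 219 245 [684.28 184.27] [719.07 182.63] [701.68 183.45]
245 219 245 [684.37 190.19] [719.16 188.72] [701.76 189.46]
303 219 245 [685.34 258.96] [720.17 259.45] [702.76 259.2 ]
310 219 245 [685.46 267.26] [720.29 267.99] [702.88 267.62]
```

```bash

python3 -m inch '[[[0,0.004,0.02,0,0,0,1],[0,0.004,0.07,0,0,0,1],[0.002,0.004,0.14,0,0,0,1],[0.003,0.004,0.22,0,0,0,1],[0.003,0.004,0.3,0,0,0,1],[0.003,0.004,0.38,0,0,0,1],[0.003,0.004,0.45,0,0,0,1],[0.003,0.004,0.5,0,0,0,1],[0.003,0.004,0.54,0,0,0,1],[0.003,0.004,0.55,0,0,0,1]]]'
python3 - <<'E'
from h import *
np.set_printoptions(precision=2,suppress=True)
plan([648,225,45.2],1.5565)
cap('scene','s6');cap('wrist','w6')
a=cv2.imread('pics/s6.png'); cv2.imwrite('pics/s6c.png',cv2.resize(a[90:220,250:410],None,fx=5,fy=5,interpolation=2)[:600])
E
```

```text
time: 16.85
tool_pos: [647.7, 225.3, 64.6]
tcp_rot: [-3.141, 0.0, 1.556]
contact_force: [-0.1, 0.8, -6.1]
grip_width: 15.5
plan [-0.   0.   0.1] [-0.  0. -0.] t 16.85
```

View pics/s6c.png

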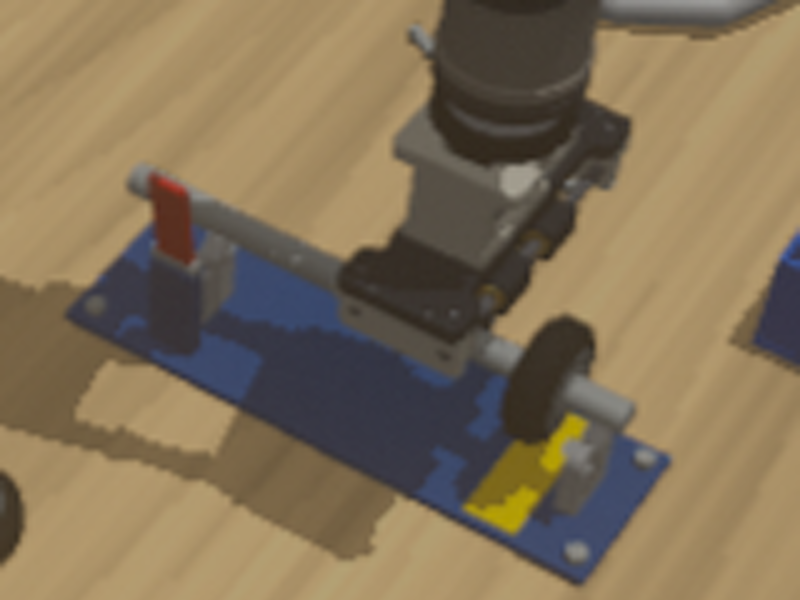

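View pics/w6.png

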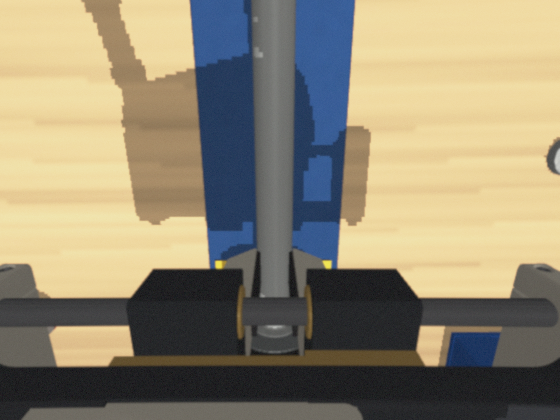

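The tube is centred over both saddles, at scene-crop pixels (215,265) and (590,440), and the wheel stands over the yellow band. I'll lower it slowly.

```bash

python3 -m inch '[[[0,0,0.01,0,0,0,1],[0,0,0.02,0,0,0,1],[0,0,0.03,0,0,0,1],[0,0,0.04,0,0,0,1],[0,0,0.05,0,0,0,1],[0,0,0.06,0,0,0,1],[0,0,0.07,0,0,0,1],[0,0,0.075,0,0,0,1],[0,0,0.08,0,0,0,1],[0,0,0.08,0,0,0,1]]]'
python3 -c "
from h import *
print(bot.get_obs()['moment'])"
```

```text
time: 18.2
tool_pos: [647.8, 225.3, 49.1]
tcp_rot: [-3.142, -0.0, 1.556]
contact_force: [-1.0, -0.2, -5.9]
grip_width: 15.7
[ 0.07946076 -0.00484242  0.0181102 ]
```

```bash

python3 -m inch '[[[0,0,0.002,0,0,0,1],[0,0,0.004,0,0,0,1],[0,0,0.006,0,0,0,1],[0,0,0.008,0,0,0,1],[0,0,0.01,0,0,0,1],[0,0,0.012,0,0,0,1],[0,0,0.014,0,0,0,1],[0,0,0.016,0,0,0,1],[0,0,0.018,0,0,0,1],[0,0,0.018,0,0,0,1]]]'
python3 -c "
from h import *
print(bot.get_obs()['moment'])"
```

```text
time: 19.45
tool_pos: [648.1, 225.1, 46.1]
tcp_rot: [3.141, 0.0, 1.556]
contact_force: [-1.1, -1.8, -0.3]
grip_width: 15.5
[-0.37472738  0.21454788  0.01577982]
```

```bash

python3 -m inch '[[[0,0,0.001,0,0,0,1],[0,0,0.002,0,0,0,1],[0,0,0.003,0,0,0,1],[0,0,0.004,0,0,0,1],[0,0,0.005,0,0,0,1],[0,0,0.005,0,0,0,1],[0,0,0.005,0,0,0,1],[0,0,0.005,0,0,0,1],[0,0,0.005,0,0,0,1],[0,0,0.005,0,0,0,1]]]'
python3 -c "
from h import *
print(bot.get_obs()['moment'])
cap('wrist','w7');cap('scene','s7')
a=cv2.imread('pics/s7.png'); cv2.imwrite('pics/s7c.png',cv2.resize(a[90:220,250:410],None,fx=5,fy=5,interpolation=2)[:600])"
```

```text
time: 20.7
tool_pos: [648.3, 224.9, 45.6]
tcp_rot: [3.14, 0.0, 1.556]
contact_force: [-2.8, -5.2, 6.8]
grip_width: 15.2
[-0.82545658  0.50262232 -0.01377643]
```

View pics/s7c.png

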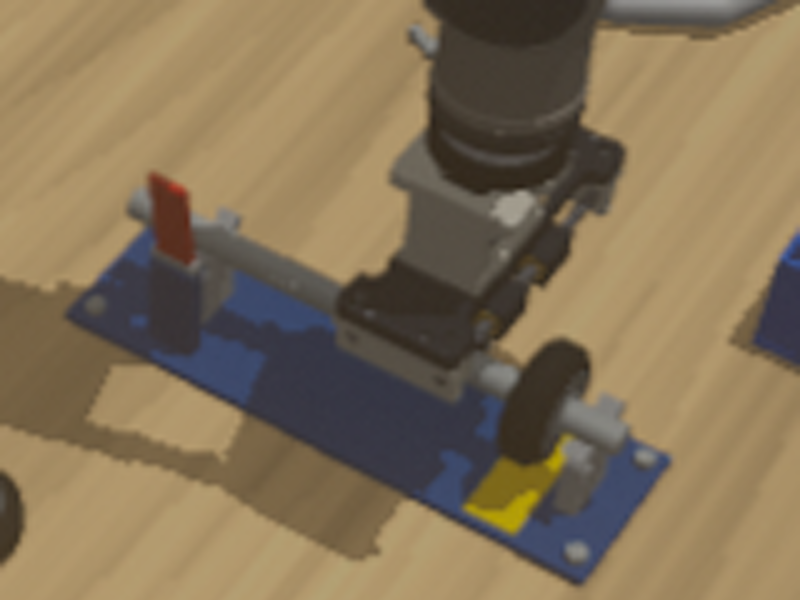

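```bash

python3 -m inch '[[[-0.001,0,-0.001,0,0,0,1],[-0.002,0,-0.002,0,0,0,1],[-0.003,0,-0.002,0,0,0,1],[-0.003,0,-0.003,0,0,0,1],[-0.003,0,-0.003,0,0,0,1],[-0.003,0,-0.003,0,0,0,1],[-0.003,0,-0.003,0,0,0,1],[-0.003,0,-0.003,0,0,0,1],[-0.003,0,-0.003,0,0,0,1],[-0.003,0,-0.003,0,0,0,1]]]'
python3 -c "
from h import *
print(bot.get_obs()['moment'])"
```

```text
time: 22.05
tool_pos: [648.3, 224.7, 45.4]
tcp_rot: [3.141, -0.0, 1.556]
contact_force: [-0.7, -4.1, 6.1]
grip_width: 15.6
[-0.64746202  0.11592315 -0.02148367]
```

```bash

python3 -m inch '[[[0,0,0,0,0,0,0.62],[0,0,0,0,0,0,0.6],[0,0,0,0,0,0,0.55],[0,0,0,0,0,0,0.5],[0,0,0,0,0,0,0.4],[0,0,0,0,0,0,0.2],[0,0,0,0,0,0,0],[0,0,0,0,0,0,-0.4],[0,0,0,0,0,0,-0.8],[0,0,0,0,0,0,-1]]]'
python3 -c "
from h import *
print(bot.get_obs()['moment'])
cap('wrist','w8');cap('scene','s8')
a=cv2.imread('pics/s8.png'); cv2.imwrite('pics/s8c.png',cv2.resize(a[90:220,250:410],None,fx=5,fy=5,interpolation=2)[:600])"
```

```text
time: 23.3
tool_pos: [647.9, 224.7, 45.2]
tcp_rot: [3.142, -0.0, 1.556]
contact_force: [-0.1, 0.9, 0.9]
grip_width: 71.3
[ 0.03530662  0.03126901 -0.00580508]
```

View pics/s8c.png

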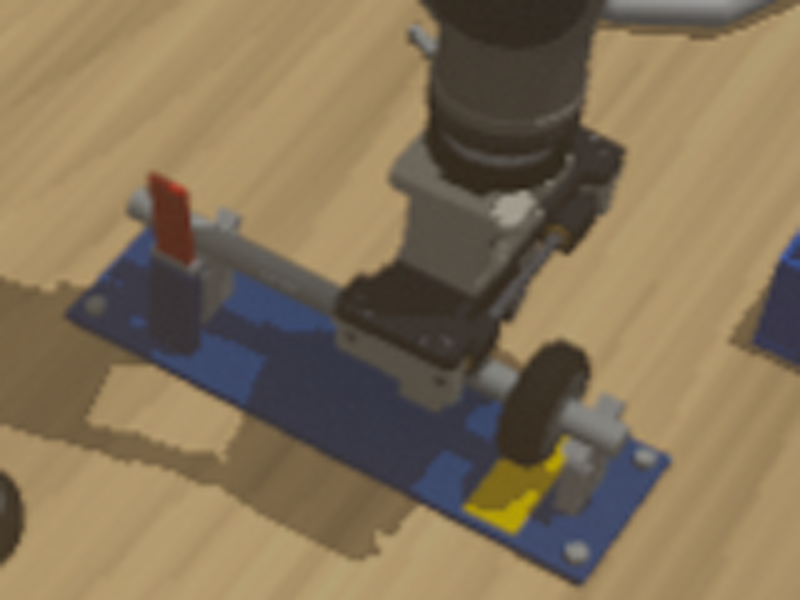

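View pics/w8.png

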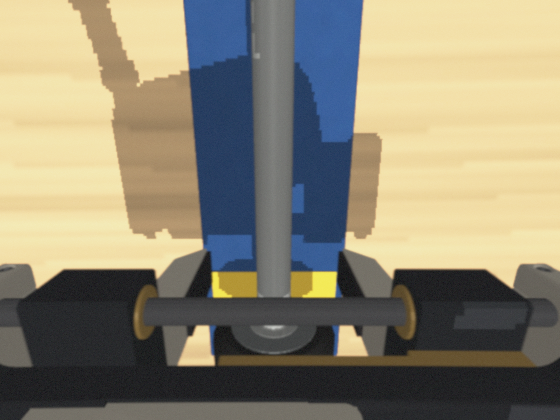

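The axle stayed seated as the fingers opened. Next I'll withdraw straight up.

```bash

python3 -m inch '[[[0,0,0,0,0,0,-1],[0,0,0,0,0,0,-1],[0,0,-0.05,0,0,0,-1],[0,0,-0.15,0,0,0,-1],[0,0,-0.3,0,0,0,-1],[0,0,-0.45,0,0,0,-1],[0,0,-0.6,0,0,0,-1],[0,-0.05,-0.75,0,0,0,-1],[0,-0.1,-0.85,0,0,0,-1],[0,-0.1,-0.85,0,0,0,-1]]]'
python3 -c "
from h import *
o=bot.get_obs();print(o['moment'])
cap('wrist','w9');cap('scene','s9')
a=cv2.imread('pics/s9.png'); cv2.imwrite('pics/s9c.png',cv2.resize(a[90:220,250:410],None,fx=5,fy=5,interpolation=2)[:600])"
```

```text
time: 24.65
tool_pos: [628.0, 225.4, 217.4]
tcp_rot: [3.138, -0.001, 1.557]
contact_force: [0.7, 0.4, -0.1]
grip_width: 91.7
[ 0.00545781 -0.02292978  0.01354295]
```

View pics/s9c.png

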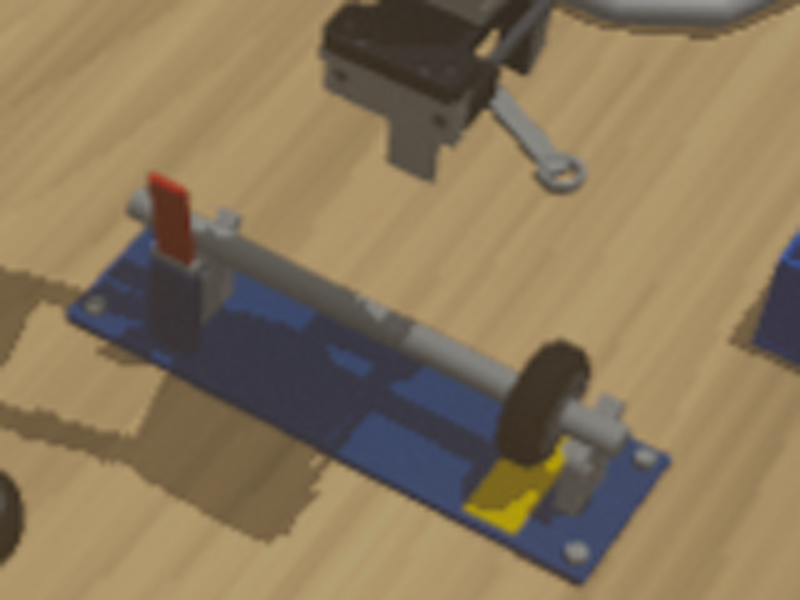

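View pics/w9.png

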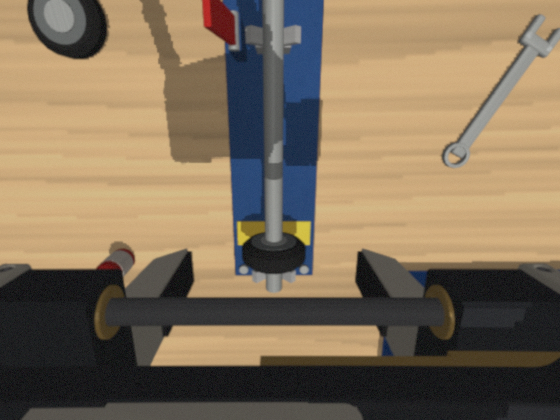

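```bash
python3 - <<'E'
from h import *
np.set_printoptions(precision=2,suppress=True)
im=cv2.imread('pics/w9.png');o=bot.get_obs()
V=im.max(2).astype(int); c=274
print(V[228:250,c],V[270:300,c])
for col in(242,246,300,305):
    r=im[205:285,col,2].astype(int)-im[205:285,col,0]; i=np.where(r>60)[0]; print(col,205+i[0],205+i[-1],wonz(o,col,205+i[0]-.5,8),wonz(o,col,205+i[-1]+.5,8))
cv2.imwrite('pics/w9c.png',cv2.resize(im[205:305,220:330],None,fx=6,fy=6,interpolation=2))
E
```

```text
[156 151 153 155 153 154 153 155 155 156 155 156 154 146 108  78  77  74
  60  53  55  57] [ 37  40  40  74 125 151 156 154 155 156 155 156 154 154 158 157 156 156
 156 153 158 158 169 181 183 183 169 108  57  46]
242 222 284 [682.16 182.51   8.  ] [776.51 178.33   8.  ]
246 222 284 [682.23 187.8    8.  ] [776.59 183.99   8.  ]
300 221 284 [681.8 259.2   8. ] [777.65 260.31   8.  ]
305 221 284 [681.89 265.81   8.  ] [777.74 267.38   8.  ]
```

View pics/w9c.png

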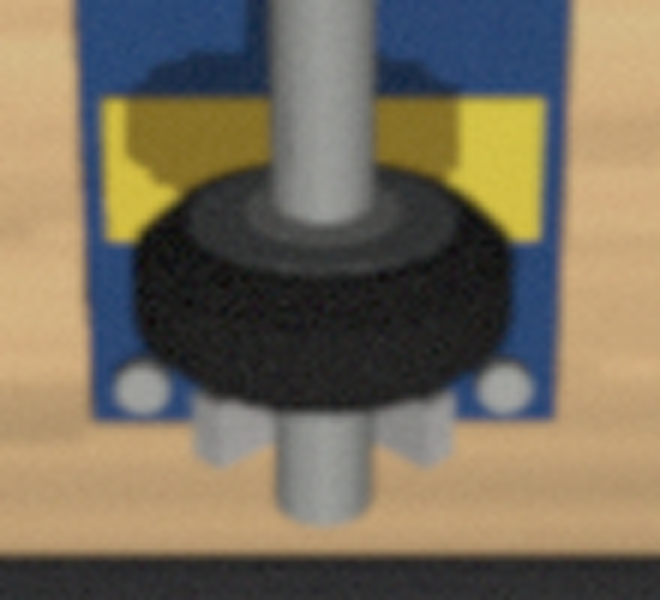

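```bash
python3 - <<'E'
from h import *
np.set_printoptions(precision=2,suppress=True)
o=bot.get_obs();print(o['tcp_rot'],o['tool_pos'])
b0,b1=wonz(o,274,221.2,8)[0],wonz(o,274,245.5,8)[0];pe=wonz(o,274,205+419/6,8)[0]
h=wonz(o,274,242.2,75)[0]; e=wonz(o,274,296.9,75)[0]
print('band',b0,b1,(b0+b1)/2,'plate end->band',pe-65,'wheel from hub',h+15,'from end',e-50)
E
cat > keep.py <<'E'
from h import *
np.set_printoptions(precision=1,suppress=True)
c=np.array([585,225.5]);y=-.0125;A=np.array([np.cos(y),np.sin(y)]);B=np.array([-A[1],A[0]])
def W(x,yy,z): return np.array([*(c+x*A+yy*B),z])
for a in(1.4,1.5,1.6,1.7,1.8,1.9,2.0):
    # top end middle of plate centre
    print(a,[ (proj('scene',W(-110+d,-36+70*np.cos(a),79.5+70*np.sin(a)))) for d in(-12,12)],proj('top',W(-110,-36+70*np.cos(a),79.5+70*np.sin(a))))
E
python3 keep.py
```

```text
[-3.14  0.    1.56] [627.53 224.94 214.4 ]
band 682.3126840572147 717.2432314968214 699.7779577770181 plate end->band 696.8409210275606 wheel from hub 698.5535026796936 from end 703.7801953142432
1.4 [array([284.2, 119.5]), array([291.3, 123. ])] [193.5 260. ]
1.5 [array([282.8, 120.8]), array([289.9, 124.2])] [196.4 260.1]
1.6 [array([281.4, 122.2]), array([288.5, 125.6])] [199.3 260.2]
1.7 [array([280. , 123.8]), array([287.1, 127.2])] [202.3 260.2]
1.8 [array([278.6, 125.5]), array([285.7, 129. ])] [205.2 260.3]
1.9 [array([277.2, 127.4]), array([284.3, 130.9])] [208.2 260.3]
2.0 [array([275.9, 129.5]), array([283., 133.])] [211.1 260.4]
```

Wheel check from the hub row: the wheel centre is at about x=698.6 and the band's middle at 699.8, so it is centred to within about 2 mm. The keeper's tip at scene (280,124)–(287,128) gives an angle of about 1.7. I'll close the fingers and go to the flap's outer side.

```bash
python3 - <<'E'
from h import *
plan([475,138,210],1.5585)
E
```

```text
plan [-0.445 -0.756  0.023] [-0.001  0.    -0.002] t 24.75
```

```bash

python3 -m inch '[[[-0.03,-0.05,0,0,0,0,1],[-0.1,-0.16,0,0,0,0,1],[-0.18,-0.3,0,0,0,0,1],[-0.27,-0.45,0,0,0,0,1],[-0.36,-0.6,0,0,0,0,1],[-0.41,-0.7,0,0,0,0,1],[-0.445,-0.756,0,0,0,0,1],[-0.445,-0.756,0,0,0,0,1],[-0.445,-0.756,0,0,0,0,1],[-0.445,-0.756,0,0,0,0,1]]]'
python3 - <<'E'
from h import *
plan([475,138,132],1.5585)
o=bot.get_obs();cap('wrist','w10');cap('top','t10');cap('scene','s10')
E
```

```text
time: 26.0
tool_pos: [475.9, 138.4, 214.8]
tcp_rot: [-3.141, -0.0, 1.557]
contact_force: [0.3, 0.5, -0.6]
grip_width: 0.9
plan [-0.002 -0.005  0.414] [-0.    -0.    -0.002] t 26.0
```

View pics/w10.png

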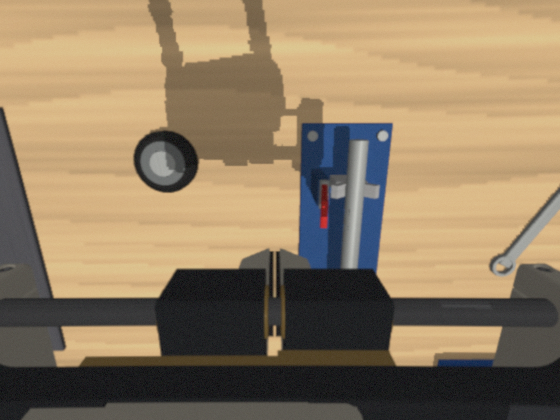

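View pics/s10.png

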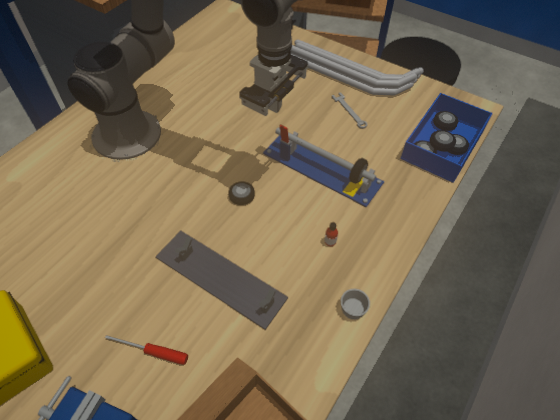

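```bash
python3 - <<'E'
from h import *
np.set_printoptions(precision=1,suppress=True)
exec(open('keep.py').read().split('for a in')[0])
o=bot.get_obs()
im=cv2.imread('pics/w10.png').astype(int); m=(im[:,:,2]>110)&(im[:,:,1]<60)&(im[:,:,0]<60); m[:,:300]=0;m[:,345:]=0;m[260:]=0
ys,xs=np.where(m); print(xs.min(),xs.max(),ys.min(),ys.max())
for v in range(ys.min(),ys.max()+1,6): print(v,xs[ys==v].min(),xs[ys==v].max())
for a in(1.5,1.6,1.7,1.8,1.9): print(a,[wproj(o,W(-110+d,-36+70*np.cos(a)+s*3*np.sin(a),79.5+70*np.sin(a)-s*3*np.cos(a))) for d in(-12,12) for s in (-1,1)])
E
```

```text
321 326 202 226
202 322 326
208 322 326
214 322 326
220 321 325
226 321 325
1.5 [array([339.4, 199.6]), array([346.5, 199.5]), array([337.6, 227. ]), array([344.5, 226.8])]
1.6 [array([330.8, 199.6]), array([338.1, 199.7]), array([329.3, 226.9]), array([336.4, 227. ])]
1.7 [array([322.2, 199.3]), array([329.6, 199.6]), array([320.9, 226.6]), array([328.1, 226.9])]
1.8 [array([313.7, 198.8]), array([321. , 199.3]), array([312.7, 225.9]), array([319.7, 226.5])]
1.9 [array([305.5, 198.2]), array([312.5, 198.8]), array([304.6, 225. ]), array([311.5, 225.8])]
```

```bash

python3 -m inch '[[[0,-0.005,0.05,0,0,0,1],[0,-0.005,0.15,0,0,0,1],[0,-0.005,0.26,0,0,0,1],[0,-0.005,0.35,0,0,0,1],[0,-0.005,0.4,0,0,0,1],[0,-0.005,0.41,0,0,0,1],[0,-0.005,0.41,0,0,0,1],[0.03,-0.005,0.41,0,0,0,1],[0.06,-0.005,0.41,0,0,0,1],[0.09,-0.005,0.41,0,0,0,1]]]'
python3 - <<'E'
from h import *
for y,z in((178.8,135),(195.5,131),(210.1,122),(221.4,109),(227.4,96),(230,84.5)): plan([475,y,z],1.5585)
E
```

```text
time: 27.4
tool_pos: [474.7, 156.8, 133.4]
tcp_rot: [3.141, -0.0, 1.557]
contact_force: [0.3, 0.1, -0.6]
grip_width: 0.5
plan [ 0.11  -0.    -0.008] [ 0.001 -0.    -0.002] t 27.4
plan [ 0.193 -0.001  0.012] [ 0.001 -0.    -0.002] t 27.4
plan [ 0.266 -0.003  0.057] [ 0.001 -0.    -0.002] t 27.4
plan [ 0.323 -0.003  0.122] [ 0.001 -0.    -0.002] t 27.4
plan [ 0.353 -0.004  0.187] [ 0.001 -0.    -0.002] t 27.4
plan [ 0.366 -0.004  0.244] [ 0.001 -0.    -0.002] t 27.4
```

```bash

python3 -m inch '[[[0.02,0,0,0,0,0,1],[0.05,0,0,0,0,0,1],[0.08,0,-0.004,0,0,0,1],[0.11,0,-0.004,0,0,0,1],[0.14,0,0,0,0,0,1],[0.17,0,0.005,0,0,0,1],[0.195,0,0.013,0,0,0,1],[0.22,0,0.027,0,0,0,1],[0.245,0,0.042,0,0,0,1],[0.266,-0.002,0.057,0,0,0,1]]]'
python3 - <<'E'
from h import *
cap('scene','s11')
a=cv2.imread('pics/s11.png'); cv2.imwrite('pics/s11c.png',cv2.resize(a[90:220,250:410],None,fx=5,fy=5,interpolation=2)[:600])
for y,z in((221.4,109),(227.4,96),(230,84.5)): plan([475,y,z],1.5585)
E
```

```text
time: 28.65
tool_pos: [475.0, 209.7, 121.4]
tcp_rot: [-3.141, -0.0, 1.556]
contact_force: [0.9, 0.1, -0.5]
grip_width: 0.7
plan [0.057 0.001 0.06 ] [-0.001 -0.    -0.002] t 28.7
plan [0.087 0.    0.125] [-0.001 -0.    -0.002] t 28.7
plan [0.1   0.    0.183] [-0.001 -0.    -0.002] t 28.7
```

View pics/s11c.png

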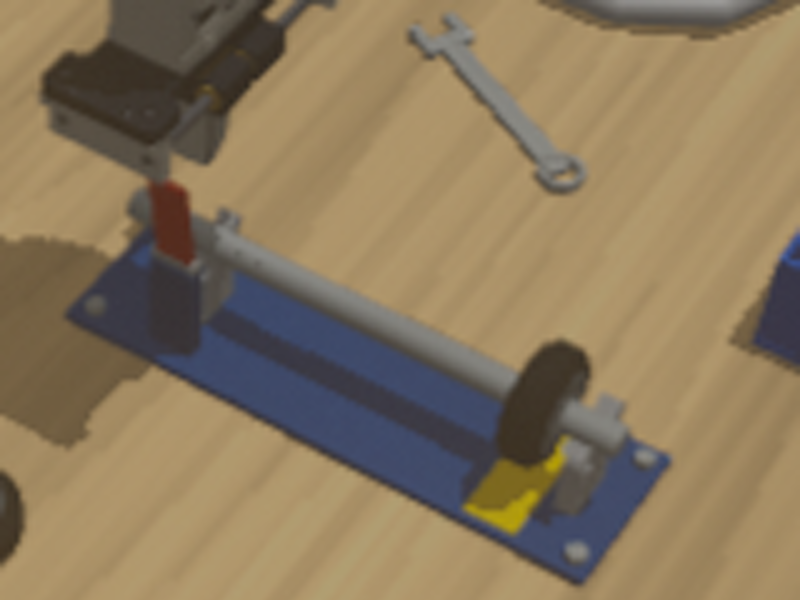

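```bash
python3 - <<'E'
from h import *
exec(open('keep.py').read().split('for a in')[0])
f=lambda p:((p-[250,90])*5).round(0)
print('tcp',f(proj('scene',[475,209.7,121.4])),f(proj('scene',[475,228.7,121.4])))
for a in(0,.4,.8,1.2,1.6,1.7): print(a,[f(proj('scene',W(-110+d,-36+70*np.cos(a),79.5+70*np.sin(a)))) for d in(-12,12)])
print('hinge',f(proj('scene',W(-110,-36,79.5))))
cap('wrist','w12')
E
```

```text
tcp [195. 184.] [213. 165.]
0 [array([224., 176.]), array([258., 193.])]
0.4 [array([220., 148.]), array([255., 165.])]
0.8 [array([207., 135.]), array([241., 151.])]
1.2 [array([184., 139.]), array([220., 156.])]
1.6 [array([157., 161.]), array([193., 178.])]
1.7 [array([150., 169.]), array([186., 186.])]
hinge [175. 255.]
```

View pics/w12.png

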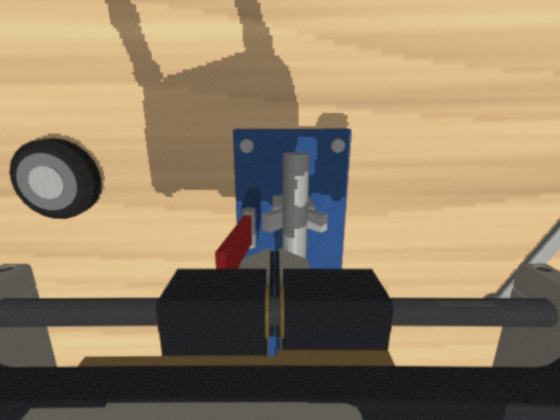

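```bash
python3 - <<'E'
from h import *
np.set_printoptions(precision=0,suppress=True)
exec(open('keep.py').read().split('for a in')[0])
o=bot.get_obs(); print(o['joint_positions'].round(2),o['contact_force'],o['moment'])
for a in(.4,.8,1.2,1.5,1.7,1.8,1.9,2.1): print(a,[wproj(o,W(-110+d,-36+r*np.cos(a),79.5+r*np.sin(a))) for d in(-12,12) for r in(0,70)])
print('tips', [wproj(o,o['tool_pos']+[0,d,0]) for d in(-19,19)])
a=cv2.imread('pics/w12.png');b=cv2.imread('pics/s11.png')
cv2.imwrite('pics/z.png',np.hstack([cv2.resize(a[200:300,200:330],(520,400),interpolation=2),cv2.resize(b[105:150,265:295],(267,400),interpolation=2)]))
E
```

```text
[ 0.3  0.4  1.7  0.   1.1 -1.3] [ 0.5 -0.2 -0. ] [ 0. -0. -0.]
0.4 [array([248.2, 210.5]), array([341.3, 222.7]), array([249., 240.]), array([339. , 255.3])]
0.8 [array([248.2, 210.5]), array([322.9, 235.6]), array([249., 240.]), array([321.1, 271.5])]
1.2 [array([248.2, 210.5]), array([284.7, 245.9]), array([249., 240.]), array([284.3, 284.2])]
1.5 [array([248.2, 210.5]), array([247.2, 249.4]), array([249., 240.]), array([248.3, 288.5])]
1.7 [array([248.2, 210.5]), array([221.4, 249.1]), array([249., 240.]), array([223.5, 288.2])]
1.8 [array([248.2, 210.5]), array([209.1, 248.2]), array([249., 240.]), array([211.7, 287. ])]
1.9 [array([248.2, 210.5]), array([197.5, 246.7]), array([249., 240.]), array([200.6, 285.2])]
2.1 [array([248.2, 210.5]), array([177.5, 242.6]), array([249., 240.]), array([181.3, 280.1])]
tips [array([243.3, 248.4]), array([302.9, 247.6])]
```

View pics/z.png

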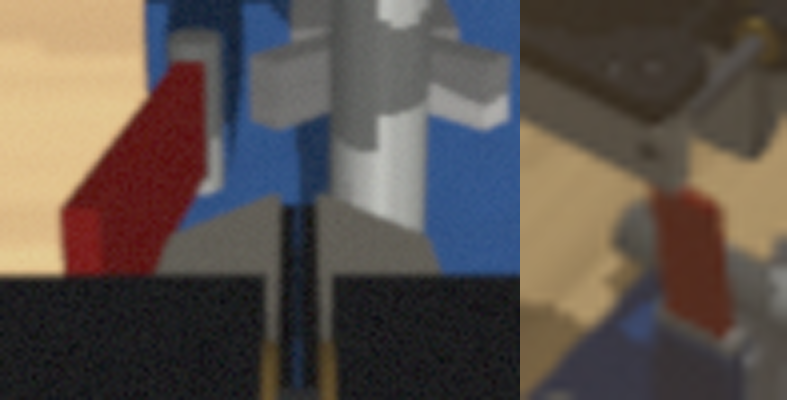

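```bash
python3 - <<'E'
from h import *
np.set_printoptions(precision=0,suppress=True)
f=lambda p:((p-[250,90])*5).round(0)
for dx in(-9.5,9.5):
  for dy in(-65,-46): print('s9',dx,dy,f(proj('scene',[627.5+dx,225+dy,214.4])),'s8',f(proj('scene',[648+dx,224.7+dy*.8,45.2])))
for dx in(-9.5,9.5):
  for dy in(-19,0,19):
    print('s11',dx,dy,f(proj('scene',[475+dx,209.7+dy,121.4])))
E
```

```text
s9 -9.5 -65 [380. 221.] s8 [398. 434.]
s9 -9.5 -46 [399. 199.] s8 [411. 417.]
s9 9.5 -65 [412. 236.] s8 [427. 448.]
s9 9.5 -46 [431. 214.] s8 [440. 431.]
s11 -9.5 -19 [163. 197.]
s11 -9.5 0 [181. 178.]
s11 -9.5 19 [199. 158.]
s11 9.5 -19 [191. 211.]
s11 9.5 0 [209. 191.]
s11 9.5 19 [227. 171.]
```

```bash
python3 - <<'E'
from h import *
np.set_printoptions(precision=0,suppress=True)
f=lambda p:((p-[250,90])*5).round(0)
for n,t in(('s11',[475,209.7,121.4]),('s9',[627.5,225,215.5]),('s8',[648,224.7,45.2])):
  for dx in(-37.5,37.5): print(n,dx,'body bottom -95',f(proj('scene',np.array(t)+[dx,-95,66])),'+95',f(proj('scene',np.array(t)+[dx,95,66])))
o=bot.get_obs()
# wrist view predictions (pose-independent): fingertips at tool coords
p=bot.camera_params('wrist');T=np.linalg.inv(np.array(p['T_tool_cam']))
def tp(X):
    c=T[:3,:3]@np.array(X)+T[:3,3]; s=c[:2]/c[2]; s=s*(1+p['k1']*(s@s)); return s*[p['fx'],p['fy']]+[p['cx'],p['cy']]
for z in(0,-10,-19,-30,-45): print(z,'w9 tip inner y=-9.5',tp([-46,-9.5,z]),'+9.5',tp([-46,9.5,z]),'outer',tp([-65,-9.5,z]), 'w8',tp([-35.6,-9.5,z]),tp([35.6,-9.5,z]))
E
```

```text
s11 -37.5 body bottom -95 [ 41. 172.] +95 [233. -23.]
s11 37.5 body bottom -95 [158. 228.] +95 [345.  26.]
s9 -37.5 body bottom -95 [310. 136.] +95 [500. -74.]
s9 37.5 body bottom -95 [445. 198.] +95 [629. -22.]
s8 -37.5 body bottom -95 [324. 385.] +95 [494. 178.]
s8 37.5 body bottom -95 [445. 445.] +95 [610. 230.]
0 w9 tip inner y=-9.5 [200. 234.] +9.5 [202. 261.] outer [169. 234.] w8 [216. 234.] [330. 234.]
-10 w9 tip inner y=-9.5 [196. 240.] +9.5 [198. 269.] outer [164. 240.] w8 [213. 240.] [333. 240.]
-19 w9 tip inner y=-9.5 [192. 247.] +9.5 [195. 276.] outer [159. 247.] w8 [210. 247.] [336. 247.]
-30 w9 tip inner y=-9.5 [187. 255.] +9.5 [190. 286.] outer [151. 255.] w8 [206. 255.] [339. 255.]
-45 w9 tip inner y=-9.5 [179. 268.] +9.5 [182. 302.] outer [140. 269.] w8 [200. 268.] [346. 268.]
```

```bash
python3 - <<'E'
import cv2,numpy as np
a=cv2.imread('pics/w9.png');b=cv2.imread('pics/w8.png')
cv2.imwrite('pics/z2.png',np.hstack([cv2.resize(a[230:380,90:230],None,fx=2.8,fy=2.8,interpolation=2),cv2.resize(b[230:380,130:270],None,fx=2.8,fy=2.8,interpolation=2)]))
E
```

View pics/z2.png

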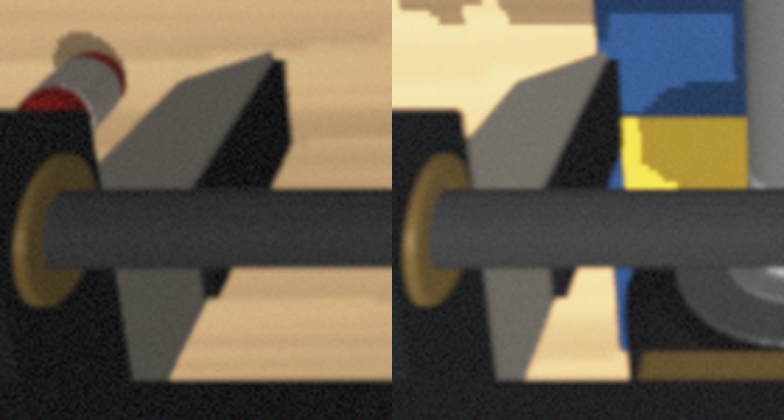

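The fingers passed above the flap: no contact was felt, and the flap still stands at about 1.7 at scene-crop (150–190,180–260). The wrist view puts the finger tips (187,249) about 25 mm short of the reported TCP. I'll go back over the flap and push about 25 mm lower.

```bash
python3 - <<'E'
from h import *
print(bot.grip_depth); plan([475,135,170],1.5585); plan([475,135,112],1.5585)
E
python3 -m inch '[[[0,0,-0.05,0,0,0,1],[0,0,-0.15,0,0,0,1],[0,0,-0.25,0,0,0,1],[-0.05,0,-0.3,0,0,0,1],[-0.12,0,-0.3,0,0,0,1],[-0.2,0,-0.3,0,0,0,1],[-0.28,0,-0.3,0,0,0,1],[-0.35,0,-0.3,0,0,0,1],[-0.375,0,-0.3,0,0,0,1],[-0.375,0,-0.3,0,0,0,1]]]'
python3 - <<'E'
from h import *
plan([475,135,110],1.5585)
E
```

```text
18.8
plan [-0.374  0.007 -0.244] [-0.001  0.    -0.002] t 28.75
plan [-0.374  0.007  0.046] [-0.001  0.    -0.002] t 28.75
time: 30.0
tool_pos: [474.0, 134.1, 181.7]
tcp_rot: [-3.142, -0.0, 1.556]
contact_force: [-0.7, 0.5, -0.7]
grip_width: 0.6
plan [0.004 0.005 0.358] [-0.    -0.    -0.004] t 30.0
```

```bash

python3 -m inch '[[[0,0.005,0.04,0,0,0,1],[0,0.005,0.12,0,0,0,1],[0,0.005,0.21,0,0,0,1],[0,0.005,0.29,0,0,0,1],[0,0.005,0.34,0,0,0,1],[0,0.005,0.358,0,0,0,1],[0,0.005,0.358,0,0,0,1],[0,0.005,0.358,0,0,0,1],[0,0.005,0.358,0,0,0,1],[0,0.005,0.358,0,0,0,1]]]'
python3 - <<'E'
from h import *
cap('scene','s13'); cap('wrist','w13')
a=cv2.imread('pics/s13.png'); cv2.imwrite('pics/s13c.png',cv2.resize(a[90:220,220:380],None,fx=5,fy=5,interpolation=2)[:600])
for y,z in((178.8,110),(195.5,106),(210.1,97),(221.4,84),(227.4,71),(230,59.5)): plan([475,y,z],1.5585)
E
```

```text
time: 31.25
tool_pos: [475.1, 134.4, 110.4]
tcp_rot: [3.141, -0.0, 1.556]
contact_force: [0.5, -0.7, -0.4]
grip_width: 0.5
plan [ 0.222 -0.003  0.001] [ 0.    -0.    -0.003] t 31.35
plan [ 0.305 -0.004  0.021] [ 0.    -0.    -0.003] t 31.35
plan [ 0.378 -0.006  0.066] [ 0.    -0.    -0.003] t 31.35
plan [ 0.435 -0.006  0.131] [ 0.    -0.    -0.003] t 31.35
plan [ 0.465 -0.007  0.196] [ 0.    -0.    -0.003] t 31.35
plan [ 0.478 -0.007  0.254] [ 0.    -0.    -0.003] t 31.35
```

View pics/s13c.png

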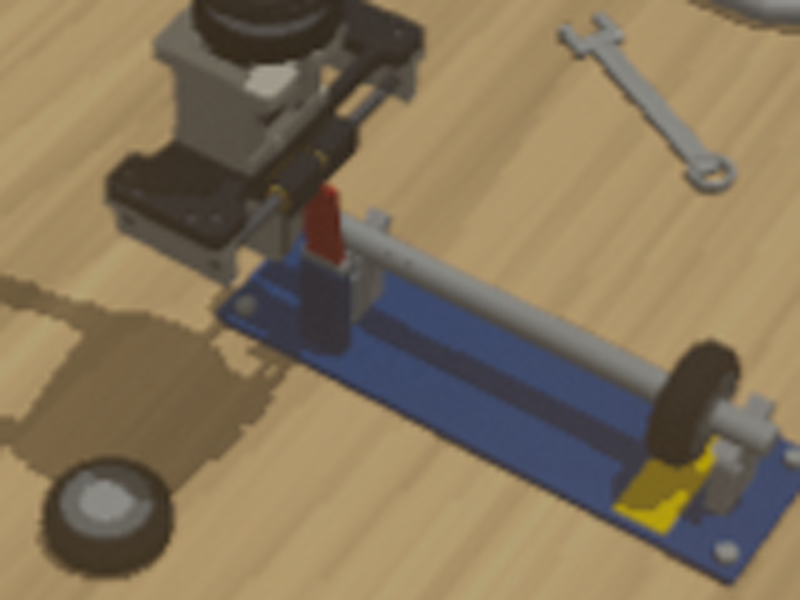

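View pics/w13.png

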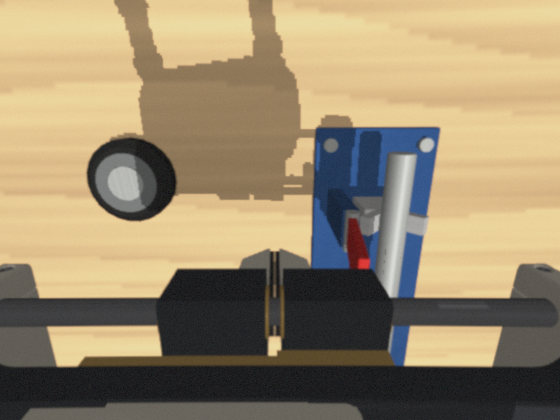

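```bash
python3 - <<'E'
from h import *
o,d=ray('scene',266.4,146.4); s=(39.4-o[1])/d[1]; print('body',o+d*s)
o,d=ray('scene',276,141.4)
for y in(115.4,125,134.4): print('finger',o+d*(y-o[1])/d[1])
E
```

```text
body [516.92794909  39.4        215.83119009]
finger [494.12123689 115.4        154.51579899]
finger [487.57734682 125.         142.37755314]
finger [481.1697878  134.4        130.49218741]
```

```bash

python3 -m inch '[[[0,0,0.02,0,0,0,1],[0.02,0,0.05,0,0,0,1],[0.06,0,0.062,0,0,0,1],[0.11,-0.001,0.062,0,0,0,1],[0.16,-0.002,0.062,0,0,0,1],[0.21,-0.003,0.062,0,0,0,1],[0.25,-0.004,0.06,0,0,0,1],[0.29,-0.004,0.062,0,0,0,1],[0.33,-0.005,0.07,0,0,0,1],[0.346,-0.005,0.077,0,0,0,1]]]'
python3 - <<'E'
from h import *
cap('scene','s14')
a=cv2.imread('pics/s14.png'); cv2.imwrite('pics/s14c.png',cv2.resize(a[90:220,220:380],None,fx=5,fy=5,interpolation=2)[:600])
for y,z in((215.1,87.9),(224,77.7),(228.8,67.5),(231,58.5)): plan([475,y,z],1.5585)
E
```

```text
time: 32.6
tool_pos: [474.9, 204.2, 94.6]
tcp_rot: [3.142, -0.0, 1.557]
contact_force: [0.0, 0.2, -0.4]
grip_width: 0.2
plan [0.054 0.    0.033] [-0.    -0.    -0.002] t 32.65
plan [ 0.099 -0.     0.084] [-0.    -0.    -0.002] t 32.65
plan [ 0.123 -0.001  0.135] [-0.    -0.    -0.002] t 32.65
plan [ 0.134 -0.001  0.18 ] [-0.    -0.    -0.002] t 32.65
```

View pics/s14c.png

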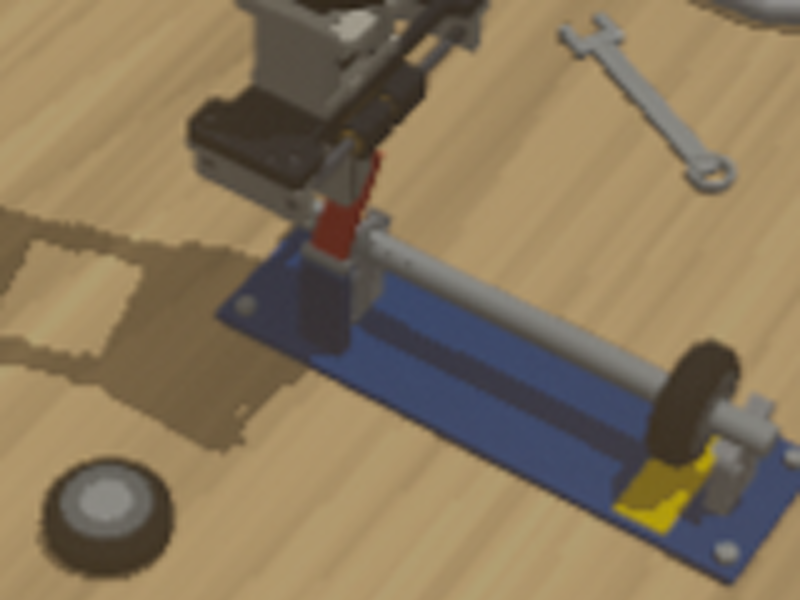

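Now the flap is moving with the finger: its tip is at crop (375,160), well past upright. I'll continue the arc down.

```bash

python3 -m inch '[[[0.02,0,0.012,0,0,0,1],[0.04,0,0.024,0,0,0,1],[0.06,0,0.04,0,0,0,1],[0.08,0,0.06,0,0,0,1],[0.1,0,0.085,0,0,0,1],[0.112,0,0.11,0,0,0,1],[0.123,0,0.135,0,0,0,1],[0.13,0,0.155,0,0,0,1],[0.134,0,0.17,0,0,0,1],[0.134,0,0.175,0,0,0,1]]]'
python3 - <<'E'
from h import *
cap('scene','s15')
a=cv2.imread('pics/s15.png'); cv2.imwrite('pics/s15c.png',cv2.resize(a[90:220,220:380],None,fx=5,fy=5,interpolation=2)[:600])
plan([475,231,56.5],1.5585)
E
```

```text
time: 33.9
tool_pos: [475.2, 230.4, 59.5]
tcp_rot: [-3.141, -0.0, 1.556]
contact_force: [0.5, 0.7, 0.1]
grip_width: 0.3
plan [ 0.003 -0.001  0.015] [-0.    -0.    -0.003] t 33.95
```

View pics/s15c.png

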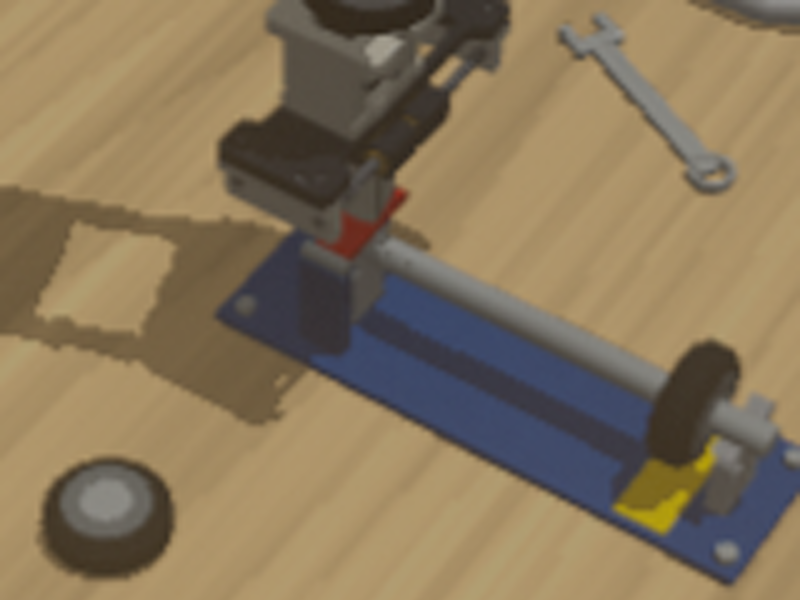

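```bash

python3 -m inch '[[[0,0,0.003,0,0,0,1],[0,0,0.006,0,0,0,1],[0,0,0.009,0,0,0,1],[0,0,0.012,0,0,0,1],[0,0,0.015,0,0,0,1],[0,0,0.015,0,0,0,1],[0,0,0.015,0,0,0,1],[0,0,0.015,0,0,0,1],[0,0,0.015,0,0,0,1],[0,0,0.015,0,0,0,1]]]'
```

```text
time: 35.2
tool_pos: [475.6, 230.5, 58.4]
tcp_rot: [3.14, -0.0, 1.556]
contact_force: [-4.4, -2.3, 15.5]
grip_width: 0.1
```

```bash

python3 -m inch '[[[0,0,0.002,0,0,0,1],[0,0,0.004,0,0,0,1],[0,0,0.006,0,0,0,1],[0,0,0.008,0,0,0,1],[0,0,0.01,0,0,0,1],[0,0,0.01,0,0,0,1],[0,0,0.01,0,0,0,1],[0,0,0.01,0,0,0,1],[0,0,0.01,0,0,0,1],[0,0,0.01,0,0,0,1]]]'
```

```text
time: 36.45
tool_pos: [475.7, 230.5, 58.1]
tcp_rot: [3.139, -0.001, 1.557]
contact_force: [-8.7, -2.4, 28.0]
grip_width: 0.2
```

The flap is on its stop: the height held at 58 mm while the force rose to 28 N, which fits tips about 24 mm short and a flap top at 82.5. Next I'll back off upwards and look.

```bash

python3 -m inch '[[[0,0,-0.02,0,0,0,1],[0,0,-0.06,0,0,0,1],[0,0,-0.15,0,0,0,1],[0,0,-0.28,0,0,0,1],[0,0,-0.42,0,0,0,1],[0,0,-0.56,0,0,0,1],[-0.1,0,-0.7,0,0,0,1],[-0.25,0,-0.8,0,0,0,1],[-0.4,0,-0.85,0,0,0,1],[-0.5,0,-0.85,0,0,0,1]]]'
python3 - <<'E'
from h import *
np.set_printoptions(precision=0,suppress=True)
cap('scene','s16');cap('top','t16');o=bot.get_obs();cap('wrist','w16')
a=cv2.imread('pics/s16.png'); cv2.imwrite('pics/s16c.png',cv2.resize(a[90:220,250:410],None,fx=5,fy=5,interpolation=2)[:600])
exec(open('keep.py').read().split('for a in')[0])
f=lambda p:((p-[250,90])*5).round(0)
for a in(0,.05,.1,.2): print(a,[f(proj('scene',W(-110+d,-36+70*np.cos(a)-3*np.sin(a),79.5+70*np.sin(a)+3*np.cos(a)))) for d in(-12,12)])
print('hinge',[f(proj('scene',W(-110+d,-36,82.5))) for d in(-12,12)])
E
```

```text
time: 37.7
tool_pos: [474.3, 129.3, 225.7]
tcp_rot: [3.14, -0.0, 1.556]
contact_force: [0.1, -0.3, 0.1]
grip_width: 0.4
0 [array([224., 173.]), array([258., 189.])]
0.05 [array([224., 169.]), array([258., 185.])]
0.1 [array([224., 165.]), array([258., 181.])]
0.2 [array([223., 158.]), array([257., 174.])]
hinge [array([158., 243.]), array([192., 260.])]
```

View pics/s16c.png

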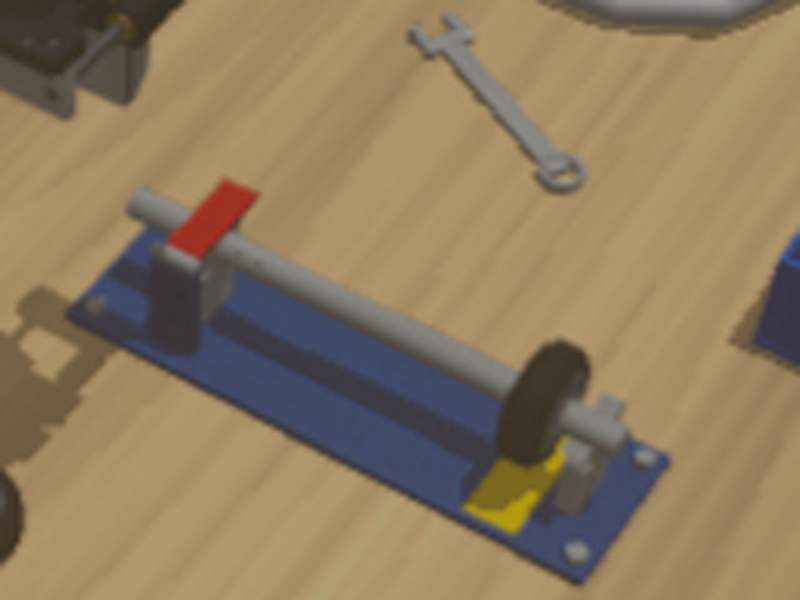

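View pics/w16.png

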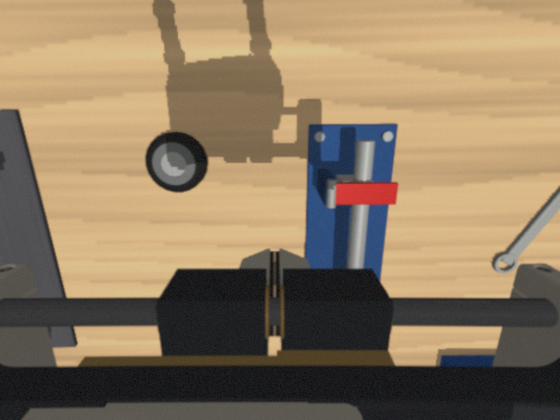

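View pics/t16.png

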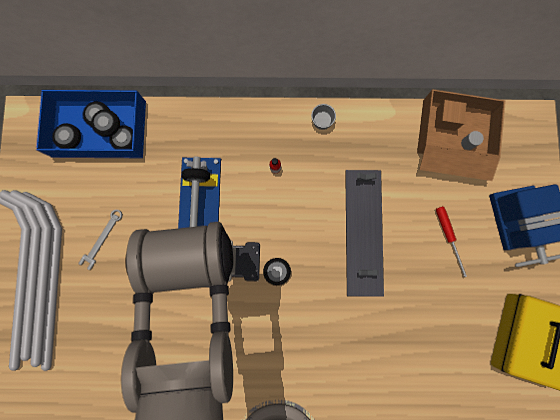

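```bash
python3 - <<'E'
from h import *
np.set_printoptions(precision=1,suppress=True)
a=cv2.imread('pics/top0.png').max(2).astype(int);b=cv2.imread('pics/t16.png').max(2).astype(int)
print(a[160:202,367]);print(b[150:195,195])
im=cv2.imread('pics/t16.png');cv2.imwrite('pics/t16c.png',np.hstack([cv2.resize(im[150:200,170:230],None,fx=6,fy=6,interpolation=2),cv2.resize(cv2.imread('pics/top0.png')[160:210,337:397],None,fx=6,fy=6,interpolation=2)]))
E
```

```text
[170 151 161 167 173 170 174 177 176 176 166 168 165 167 165 165 165 165
 163 172 155   2  16  21  27  25  27  21  18   8  40  70 105 174 164 157
 157 157 154 152 153 154]
[171 177 179 187 193 186 163 156 154 156 157 162 162 160 160 162 167 155
  74   8  21  28  24  29  25  25  14  21  17  54 115 158 151 150 148 148
 149 147 147 146 147 145 144 142 141]
```

View pics/t16c.png

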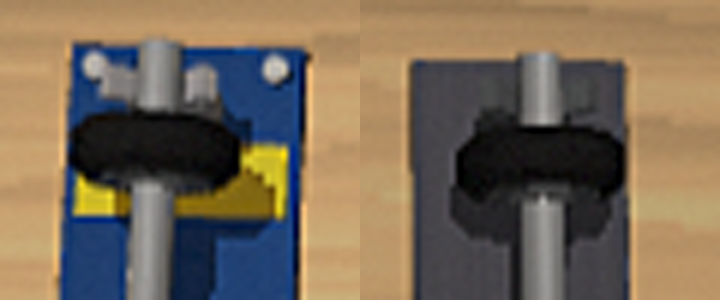

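```bash
python3 - <<'E'
from h import *
r1=onz('top',367,180.6,92.5)[0]; r2=onz('top',195,168.2,102.5)[0]
h1=onz('top',367,192.2,65)[0]; h2=onz('top',195,179.9,75)[0]
print('shift rim',r2-r1,'hub',h2-h1); print('hub-based wheel x', h1+15,h2+15,'far rim-based',r1-13,r2-13)
E
```

```text
shift rim 27.01475534534302 hub 27.603304152615237
hub-based wheel x 672.2633269676412 699.8666311202564 far rim-based 669.8614120795789 696.876167424922
```

Every check passes, and the robot is clear of everything, so I'm handing in.

```bash
python3 - <<'E'
from h import *
o=bot.get_obs(); print(o['contact_force'],o['time']); print(bot.close_job())
E
```

```text
[-0.01772659  0.54109562 -0.81175924] 37.85
the job is handed in; nothing more can be done
None
```

The axle is in both saddles of the blue cradle with its wheel over the yellow band, and the red keeper flap is shut over it. I handed the job in at 37.9 s of the 64 s allowed.

**What I did:** I gripped the axle at about x = +62 mm, its balance point, and lifted it off the stand. I carried it over and lowered it until the saddles bore its weight. Then I opened the fingers, withdrew straight up and pushed the flap down with the closed fingers.

**Last checks:**
- **Wheel position:** the top view puts the wheel centre at x ≈ 699.9 mm and the band's middle at about 700.0. The wrist view put them at 698.6 and 699.8, so the wheel is centred to about 1 mm.
- **Keeper:** the flap stopped moving while the push rose to 28 N. The scene picture then shows its tip within about a pixel of where a shut flap should be.
- **Bench:** the bottle, spare wheel, wrench and screwdriver look unmoved in the pictures. The arm ended clear, with about zero force on the wrist.

**What went wrong or disagreed:**
- **Finger tips short:** the real finger tips sit about 25 mm behind the reported TCP. The axle was therefore held near the very tips (opening 15.5 mm on a 20 mm tube), though it did not slip. My first push went over the top of the flap without touching it; I redid it 25–35 mm lower.
- **Seating force:** lowering briefly pressed the axle into the saddles at about 7 N before I let go.
- **Level while carried:** wrist moments stayed near zero, and the scene view gave a tilt of about 0.7°. A cruder check from the tube's edges in the wrist picture gave up to 2–5°, which I judged too noisy to trust.
- **Other position estimates:** readings from the tube's end and the wheel's far rim were 3–5 mm off the hub readings. They were off by similar amounts and in the same direction at the stand, so I took them as edge bias.

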